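# Pack the gilder's bench caddy

## Task

Pack the gilding kit into the wooden caddy: lay the leaf pad flat in the long tray first, then lay the flat brush lengthwise on the middle of that pad, and set the low jar upright in the middle of the round tin and the short square-ended stone, the way up it stands now, in the square tin (these two at any time). Set everything down gently rather than dropping it. Leave the tall bottle, the slim round brush and the long round-ended stone where they are.

Things in the scene. Friction and masses are not known exactly. Their poses are not given: they have to be found in the camera images.
- pad: Leaf pad to pack: a straight rectangular block 110 x 36 x 20 mm, pale wood with a dark top face, 0.12 kg, lying flat and loose. Origin at the centre of its underside, x along its length, z up.
- flat_brush: Flat brush to pack, lying flat, 110 mm long, 0.05 kg: wooden handle 70 x 18 x 12 mm thick from x = -55 to +15 mm, then a steel ferrule 28 mm wide, then dark bristles 34 mm wide that end at x = +55 mm. Origin at mid-length on the underside (still handle, 18 mm wide, close to the centre of mass), x towards the bristles, z up.
- low_jar: Low jar to pack: white, 44 mm diameter, with a dark screwed-on lid 46 mm in diameter as wide as the jar; 42 mm high in all (lid is the top 12 mm), 0.12 kg, standing. Origin at the centre of its underside, z up.
- short_stone: Short sharpening stone to pack: grey block with square ends, 50 mm long, 24 mm wide, 34 mm high, 0.10 kg. Origin at the centre of its underside, x along its length, z up.
- long_tray: Target for pad and brush: oblong metal tray fixed in the caddy, outside 140 x 70 mm, inside 134 x 64 mm, walls 9 mm high above its origin, inner floor 3 mm above its origin. Origin at the centre of its underside (6 mm above the table), x along its length, z up. The three containers stand in a row along the tray's y axis, 84 mm between centres, all turned alike, their order varying.
- round_tin: Target for the low jar: round open metal tin fixed in the caddy, outside diameter 74 mm, wall 3 mm thick and 22 mm high above its origin, inside diameter 68 mm, inner floor 3 mm above its origin. Origin at the centre of its underside (6 mm above the table), z up. The caddy itself is a fixed board 170 x 270 mm with a rim 14 mm high.
- square_tin: Target for the short stone: square open metal tin fixed in the caddy, outside 78 x 78 mm, walls 3 mm thick and 18 mm high above its origin, inside 72 x 72 mm (the stone fits at any angle), inner floor 3 mm above its origin. Origin at the centre of its underside (6 mm above the table), x and y parallel to its sides, z up.
- tall_bottle: Look-alike to leave alone: white bottle, 46 mm diameter, 82 mm high, with a narrow neck and dark cap 24 mm in diameter, 0.2 kg. Origin at the centre of its underside, z up.
- round_brush: Look-alike to leave alone: slim brush with a round head only 14 mm thick, wooden handle 12 mm thick, 110 mm long, lying. Origin at mid-length on the underside, x towards the bristles.
- long_stone: Look-alike to leave alone: grey stone with rounded ends, 94 mm long, 24 mm wide, 34 mm high, 0.18 kg. Origin at the centre of its underside, x along its length. (A pebble, a brass weight and a cork, each under 30 mm wide and 17 mm high, also lie about between the things; they do not matter.)
Not all that is in view belongs to the job. Leave any blue or green look-alike of the short_stone alone.

How it is judged (in metres and radians):
On the way, in this order (a step that is already met when the one before it is completed fails the run):
1. the leaf pad lies flat in the long tray, released (horizontal distance between pad and long_tray below 0.022 m and z of pad in the frame of long_tray between -0.002 and 0.008 m and angle between pad's own z axis and vertical below 0.1 rad and angle between the x axis of pad and the x axis of long_tray, either way round below 0.35 rad and contact force between pad and the fingers below 0.1 N and linear speed of pad below 0.02 m/s), for 0.2 s.
2. then the flat brush lies lengthwise on the middle of the pad in the tray, released (horizontal distance between pad and long_tray below 0.022 m and z of pad in the frame of long_tray between -0.002 and 0.008 m and angle between pad's own z axis and vertical below 0.1 rad and angle between the x axis of pad and the x axis of long_tray, either way round below 0.35 rad and horizontal distance between flat_brush and pad below 0.018 m and z of flat_brush in the frame of pad between 0.016 and 0.025 m and angle between flat_brush's own z axis and vertical below 0.12 rad and angle between the x axis of flat_brush and the x axis of pad, either way round below 0.3 rad and contact force between flat_brush and the fingers below 0.1 N and linear speed of each of pad, flat_brush below 0.02 m/s), for 0.2 s.
At the end, for the whole second after the job is handed in: Pad flat in the long tray (22 mm, 0.35 rad); brush flat on the pad, centred (18 mm, 0.3 rad); low jar upright in the round tin (16 mm of centre); short stone flat in the square tin (30 mm); all released, at rest, on the floors; look-alikes within 20 mm of their start (all of step 2 and horizontal distance between low_jar and round_tin below 0.016 m and z of low_jar in the frame of round_tin between -0.002 and 0.008 m and angle between each of low_jar, short_stone's own z axis and vertical below 0.1 rad and horizontal distance between short_stone and square_tin below 0.03 m and z of short_stone in the frame of square_tin between -0.002 and 0.008 m and linear speed of each of low_jar, short_stone below 0.02 m/s and contact force between each of pad, low_jar, short_stone and the fingers below 0.1 N and distance of each of tall_bottle, round_brush, long_stone from where it was at the start of the episode below 0.02 m); the robot touches nothing.
It fails at once if a look-alike shifted by more than 20 mm or tipped over (distance of any of tall_bottle, round_brush, long_stone from where it was at the start of the episode above 0.02 m or angle between any of tall_bottle, round_brush, long_stone's own z axis and vertical above 0.5 rad).
It fails at once if a thing dropped or slammed into its place (faster than 0.7 m/s there) ((horizontal distance between pad and long_tray below 0.05 m and height (world z) of pad below 0.08 m and linear speed of pad above 0.7 m/s) or (horizontal distance between flat_brush and long_tray below 0.05 m and height (world z) of flat_brush below 0.08 m and linear speed of flat_brush above 0.7 m/s) or (horizontal distance between low_jar and round_tin below 0.05 m and height (world z) of low_jar below 0.08 m and linear speed of low_jar above 0.7 m/s) or (horizontal distance between short_stone and square_tin below 0.05 m and height (world z) of short_stone below 0.08 m and linear speed of short_stone above 0.7 m/s)).
It also fails if it takes over 128 s, if anything falls off the work surface, if the arm or the gripper's body presses on something with over 40 N, if the wrist force passes 120 N, or if a joint passes its speed limit or range.

## Robot

A 6-joint arm with a two-finger parallel gripper is mounted at the origin on the work surface. World frame = base frame: x ahead of the robot, y to its left, z up, the work surface at z = 0. Lengths are in mm, angles in rad, forces in N, time in s.
With the tool pointing down it reaches from about 300 to 775 mm from the base axis. Payload 14.6 kg.
Tool frame: the origin (TCP) lies midway between the tips of the shut fingers; the grasp point (between the pads) lies 19 mm behind it; z points along the fingers, y is the direction in which the jaws open and shut (so a half turn about z gives the same grasp; the last joint's range is limited). The gripper opens to 94 mm and grips with 3 to 60 N. Pads are 16 mm wide; open, the fingers measure 119 mm over their backs; the gripper's body (75 mm by 177 mm) begins 78 mm behind the grasp point.
Start: joints at [-1.291, 0.3, 1.521, -0, 1.321, -0.067], TCP at [186.932, -517.248, 205.446] pointing down, gripper open.
Joint ranges: [-3.03, 3.03], [-0.79, 2.21], [0.23, 2.52], [-1.04, 4.18], [0, 3.07], [-2.55, 2.55]. Speed limits (rad/s): [2.22, 2.22, 2.57, 3.14, 3.14, 3.14].

## Interface

Orientations are given as [roll, pitch, yaw] about the fixed x, y, z axes, in that order (R = Rz(yaw) Ry(pitch) Rx(roll)).
In Python, from cell import manip gives the robot as it stands.
- The arm moves only by the tool play_rows, never from a script. Its argument "commands" is a list of rows, each an object of numbers: "x", "y", "z": the shift along the tool's x, y, z in m; "wx", "wy", "wz": the turn, a rotation vector about the tool's x, y, z in degrees; "grip": the opening, from 0 (shut) to 1 (fully open). In form: [{"x": .., "y": .., "z": .., "wx": .., "wy": .., "wz": .., "grip": ..}, ...]. A call has 1 to 20 rows; each row shifts and turns the commanded pose from where the row before left it, along the tool's axes as they then stand; what a row does not reach is not made up. A row lasts 1/8 s, in which the tool goes at most 62.5 mm and 10.7 degrees, less where a joint would pass 70% of its speed; a pose out of reach is approached as far as the arm can. A call is refused whole if a number of a shift passes 0.0625 or a number of a turn 10.7, either way. A call with a gripper value outside its range is refused whole. The fingers move at their own pace and stop on an object; "squeeze" is the grip in N (left out, the last holds). Time passes only in rows, so rows that do not move let the fingers close. It gives the time, the measured TCP pose, the force and the opening at its end, in the units of the state.
- manip.read_state(): the state, without advancing time (a new reading comes with each control period).
- manip.camera(name): name is "scene" or "top"; returns (picture, depth): 384x512x3 uint8, red, green, blue; 384x512 float32, mm along the optical axis (not along the pixel's ray), 0 where there is no reading.
- manip.camera_info(name): a dict with "intrinsics" (3x3 intrinsics, pixels), "k1" (the pictures are not rectified: a ray, as slopes to the right and down, at radius r is drawn at 1 + k1 r^2 times it, then the intrinsics apply), "camera_from_world" (4x4, takes a point from world to camera coordinates). Camera axes: x right, y up, looking along -z (the intrinsics and any distortion apply to the point x, -y, -z); pixel columns grow to the right and rows downward; lengths in mm; the calibration is good to about 2 mm. A picture is of the moment at which its call begins. camera_info takes no time and is no camera call.
- manip.sign_off(): hands the job in, once; it reports no verdict.
The state is a dict: "clock": time; "joints": joint angles; "qd": joint speeds; "effort": joint torques, N m; "eef_pos": TCP position; "eef_rot": TCP orientation; "wrist_force": force on the tool from outside, world axes, zero at the start; "moment": the same for the moment, N m; "finger_gap": finger opening in mm.
Only numpy, scipy, OpenCV 4.12 (cv2) and the standard library are available. Lean on these libraries where they do the work, as an engineer would, in place of code of your own. Each camera call takes 0.05 s, during which the arm holds its last target.

## Working session

There is one attempt and no reset: what is moved stays moved. The work goes in short steps, Python scripts to look and compute and a tool call to move; the robot and the scene stay as the last step left them, time stands still between calls to the robot, and variables do not carry over. Pictures are saved under pics/ and viewed, and the job is handed in when it is done.

Besides the shell and the picture viewer there is one more tool, called after "Request:" as name(argument=value, ...), one argument or row to a line, values as JSON. play_rows: Moves the arm, as the interface text tells. Its arguments: {"type":"object","properties":{"commands":{"type":"array"},"squeeze":{"type":"number"}},"required":["commands"]}

```bash
ls; mkdir -p pics
python3 - <<'E'
from cell import manip
import cv2,numpy as np
print(manip.read_state())
for n in ("scene","top"):
    p,d=manip.camera(n); cv2.imwrite(f"pics/{n}0.png",p[:,:,::-1]); np.savez(f"pics/{n}0.npz",p=p,d=d)
    print(n,manip.camera_info(n))
E
```

```text
pics
{'clock': 0.0, 'joints': array([-1.29062685e+00,  3.00539333e-01,  1.52160104e+00, -7.42727210e-06,
        1.32073243e+00, -6.65923502e-02]), 'qd': array([ 0.00068825, -0.00022643,  0.00033321, -0.00124092,  0.00118434,
        0.00029891]), 'effort': array([-1.10836361e-03, -5.31810236e+01, -3.52740812e+01,  7.08270329e-02,
        2.43495737e-02, -9.55457358e-05]), 'eef_pos': array([ 186.84111938, -516.99202192,  204.84047375]), 'eef_rot': array([-3.14031486e+00, -7.80075807e-05,  3.46763617e-01]), 'wrist_force': array([-0.83445219, -0.00980297, -0.51085852]), 'moment': array([0.0291844 , 0.02654651, 0.08500585]), 'finger_gap': 93.91728518389}
scene {'intrinsics': array([[443.53042545,   0.        , 258.01923409],
       [  0.        , 443.53042545, 185.3954399 ],
       [  0.        ,   0.        ,   1.        ]]), 'k1': -0.08802106588009798, 'camera_from_world': array([[ 8.76075392e-01,  4.81993294e-01, -1.32049560e-02,
        -5.10459119e+02],
       [-3.89462539e-01,  7.23505689e-01,  5.69963550e-01,
         2.25394502e+02],
       [ 2.84272470e-01, -4.94188205e-01,  8.21563863e-01,
        -1.43625427e+03],
       [ 0.00000000e+00,  0.00000000e+00,  0.00000000e+00,
         1.00000000e+00]])}
top {'intrinsics': array([[364.56181692,   0.        , 257.08507554],
       [  0.        , 364.56181692, 194.67255084],
       [  0.        ,   0.        ,   1.        ]]), 'k1': 0.030902760990432647, 'camera_from_world': array([[ 1.03569041e-01, -9.94605764e-01,  5.72962039e-03,
        -8.86001400e+01],
       [ 9.73256437e-01,  1.02530152e-01,  2.05571096e-01,
        -5.90066382e+02],
       [-2.05049655e-01, -1.57144113e-02,  9.78625412e-01,
        -7.85165860e+02],
       [ 0.00000000e+00,  0.00000000e+00,  0.00000000e+00,
         1.00000000e+00]])}
```

View pics/scene0.png

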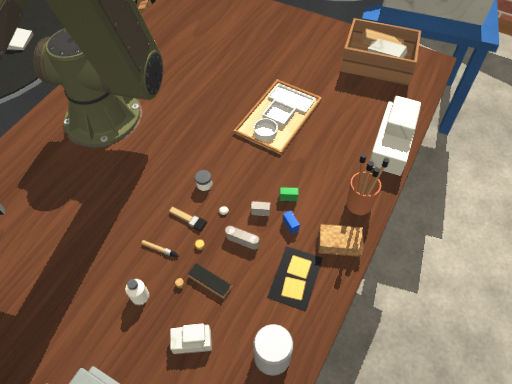

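View pics/top0.png

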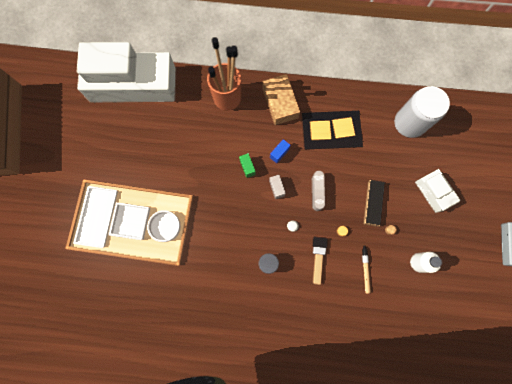

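Top view: caddy on the left, with the long tray at (95,217), square tin at (130,222) and round tin at (164,226). The things to pack are the low jar (268,263), flat brush (319,260), pad (374,203) and short stone (277,187).

```bash
cat > h.py <<'E'
from cell import manip
import cv2,numpy as np
def cast(n,uv,z):
    i=manip.camera_info(n);K=i["intrinsics"];T=i["camera_from_world"]
    uv=np.atleast_2d(np.asarray(uv,float))
    d=(uv-[K[0,2],K[1,2]])/[K[0,0],K[1,1]]
    s=d.copy()
    for _ in range(20): s=d/(1+i["k1"]*(s**2).sum(1,keepdims=True))
    v=np.c_[s[:,0],-s[:,1],-np.ones(len(s))]
    R=T[:3,:3];c=-R.T@T[:3,3]
    w=v@R
    t=(z-c[2])/w[:,2]
    return c+w*t[:,None], c, w
def world(n,depth):
    hh,ww=depth.shape
    u,v=np.meshgrid(np.arange(ww),np.arange(hh))
    _,c,w=cast(n,np.c_[u.ravel(),v.ravel()],0)
    return (c+w*depth.reshape(-1,1)).reshape(hh,ww,3)
def snap(tag,n="top"):
    p,d=manip.camera(n); np.savez(f"pics/{n}{tag}.npz",p=p,d=d); return p,d
def proj(n,P):
    i=manip.camera_info(n);K=i["intrinsics"];T=i["camera_from_world"]
    q=np.atleast_2d(P)@T[:3,:3].T+T[:3,3]
    s=np.c_[q[:,0],-q[:,1]]/-q[:,2:]
    s=s*(1+i["k1"]*(s**2).sum(1,keepdims=True))
    return s*[K[0,0],K[1,1]]+[K[0,2],K[1,2]]
E
python3 - <<'E'
from h import *
a=np.load("pics/top0.npz");p,d=a["p"],a["d"]
W=world("top",d)
for n,uv in dict(pad=(374,203),jar=(268,263),stone=(277,187),hand=(319,270),brist=(319,244),table=(340,290),tall=(430,262),ls=(319,190),rb=(367,280),tray=(95,217),sq=(130,222),rt=(164,226),board=(180,195)).items():
    print(n,W[uv[1],uv[0]].round(1))
def crop(n,x0,y0,x1,y1,k,o): cv2.imwrite(o,cv2.resize(p[y0:y1,x0:x1,::-1],None,fx=k,fy=k,interpolation=cv2.INTER_CUBIC))
crop("top",60,170,200,275,5,"pics/c1.png"); crop("top",230,140,450,300,3.6,"pics/c2.png")
hm=W[:,:,2]
v=np.clip(hm*2.5,0,255).astype(np.uint8); cv2.imwrite("pics/h2.png",cv2.resize(v[140:300,230:450],None,fx=3.6,fy=3.6,interpolation=0))
E
```

```text
pad [ 613.5 -309.3   22.3]
jar [444.1 -67.7  41.5]
stone [625.4 -72.   35.1]
hand [ 441.4 -189.8   11.7]
brist [ 502.3 -186.1    9.4]
table [ 400.8 -244.1    0. ]
tall [ 482.9 -417.5   77.9]
ls [ 628.5 -173.    35.6]
rb [ 430.5 -302.    14.7]
tray [511.  357.6  10.4]
sq [507.8 272.8   9. ]
rt [506.5 189.8   9.4]
board [585.1 161.4  15.7]
```

View pics/c1.png

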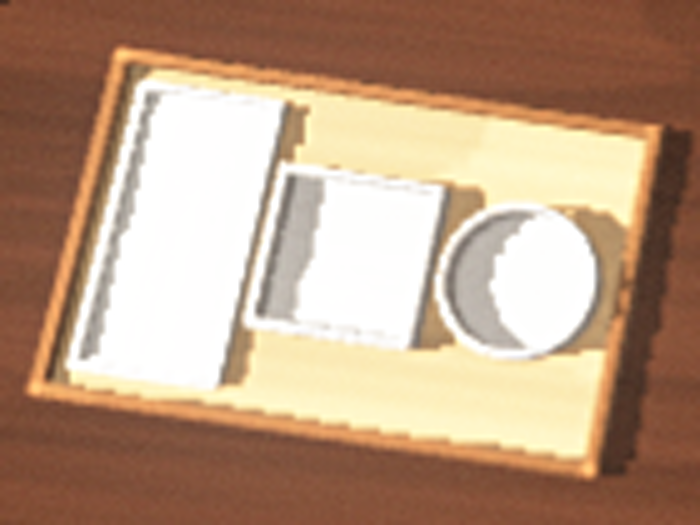

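View pics/c2.png

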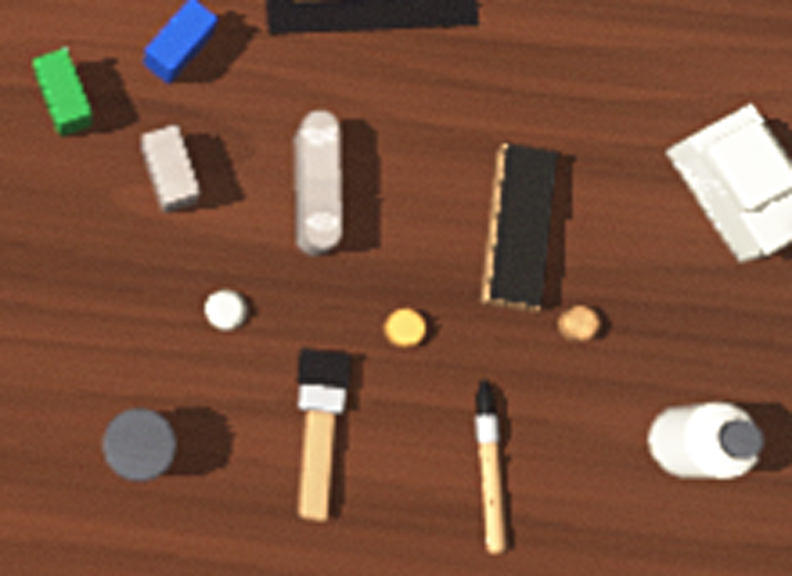

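View pics/h2.png

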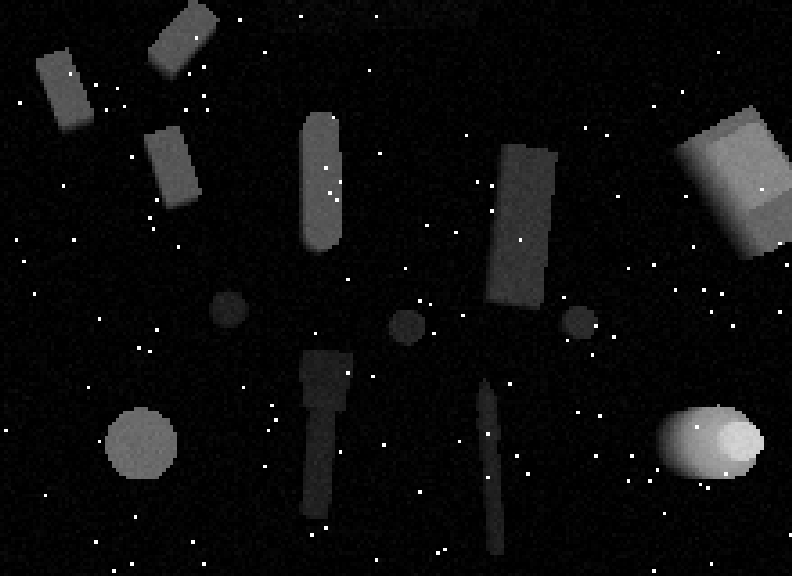

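```bash
cat > seg.py <<'E'
from h import *
def objs(p,d,boxes,W=None):
    W=world("top",d); out={}
    for n,(x0,y0,x1,y1,zlo,zhi) in boxes.items():
        S=W[y0:y1,x0:x1]; m=((S[:,:,2]>zlo)&(S[:,:,2]<zhi)).astype(np.uint8)
        c,l,st,_=cv2.connectedComponentsWithStats(m); k=1+st[1:,4].argmax()
        P=S[l==k]; r=cv2.minAreaRect(P[:,:2].astype(np.float32))
        e=cv2.boxPoints(r);a,b=e[1]-e[0],e[2]-e[1]
        L=a if np.linalg.norm(a)>np.linalg.norm(b) else b
        out[n]=(np.array(r[0]),np.sort(r[1]),np.degrees(np.arctan2(L[1],L[0]))%180,np.median(P[:,2]))
        print(n,"ctr",np.round(r[0],1),"mean",P[:,:2].mean(0).round(1),"size",np.sort(r[1]).round(1),"ang",round(out[n][2],1),"z",np.median(P[:,2]).round(1),len(P))
    return out
E
python3 - <<'E'
from seg import *
a=np.load("pics/top0.npz");p,d=a["p"],a["d"]
B=dict(pad=(355,170,392,230,17,26),jar=(250,245,290,285,38,46),stone=(265,170,290,203,30,38),lstone=(308,165,330,215,30,38),brush=(308,232,332,287,5,17),handle=(308,256,332,287,5,17),rb=(358,240,375,295,5,17),tall=(408,245,445,278,74,90))
objs(p,d,B)
W=world("top",d)
# color-based (bright white) container masks
hsv=cv2.cvtColor(p,cv2.COLOR_RGB2HSV)
m=((hsv[:,:,1]<45)&(hsv[:,:,2]>110)).astype(np.uint8); m[:, :60]=0;m[:,200:]=0;m[:175]=0;m[270:]=0
cs,_=cv2.findContours(m,cv2.RETR_EXTERNAL,cv2.CHAIN_APPROX_NONE)
for c in cs:
    if cv2.contourArea(c)<200: continue
    for z in (15,24,28):
        P=cast("top",c[:,0,:],z)[0][:,:2].astype(np.float32); print(z,cv2.minAreaRect(P),cv2.minEnclosingCircle(P))
# green-ish/pad colour check: dark top of pad
q=p[170:230,355:392].astype(int); mm=(q.max(2)<50)
cs,_=cv2.findContours(mm.astype(np.uint8),cv2.RETR_EXTERNAL,cv2.CHAIN_APPROX_NONE)
c=max(cs,key=cv2.contourArea)[:,0,:]+[355,170]; print("pad col",cv2.minAreaRect(cast("top",c,20)[0][:,:2].astype(np.float32)))
# caddy height region
S=W[170:275,60:200]; m=((S[:,:,2]>3)&(S[:,:,2]<35)).astype(np.uint8)
c,l,st,_=cv2.connectedComponentsWithStats(m);k=1+st[1:,4].argmax();print("caddy",cv2.minAreaRect(S[l==k][:,:2].astype(np.float32)))
for nm,lo,hi in (("sq",20,25.5),("rd",25,31)):
    for x0,x1 in ((105,148),(145,188)):
        T=W[190:250,x0:x1];k=(T[:,:,2]>lo)&(T[:,:,2]<hi);print(nm,x0,k.sum(),T[k][:,:2].mean(0) if k.any() else 0, cv2.minAreaRect(T[k][:,:2].astype(np.float32)) if k.sum()>3 else 0)
E
```

```text
pad ctr [ 617.4 -312.2] mean [ 617.  -311.9] size [ 35.7 108. ] ang 176.3 z 20.7 621
jar ctr [445.5 -68.7] mean [444.7 -69.1] size [42.7 43.6] ang 96.0 z 42.5 311
stone ctr [631.  -72.8] mean [630.3 -72.8] size [24.  50.1] ang 23.1 z 34.6 206
lstone ctr [ 630.7 -173.3] mean [ 630.7 -173. ] size [24.1 92.3] ang 4.8 z 34.6 364
brush ctr [ 465.5 -190.7] mean [ 471.8 -187.2] size [ 33.6 108.3] ang 4.1 z 12.1 460
handle ctr [ 442.6 -187.3] mean [ 442.4 -186.8] size [18.3 64. ] ang 179.3 z 12.4 221
rb ctr [ 456.1 -299.6] mean [ 454.9 -299. ] size [ 14.  110.4] ang 6.2 z 11.9 245
tall ctr [ 484.6 -428. ] mean [ 484.1 -427. ] size [21.8 22.8] ang 117.5 z 82.1 109
15 ((507.27935791015625, 190.84153747558594), (74.72296905517578, 76.7658462524414), 5.961043834686279) ((506.7658996582031, 190.1720733642578), 39.23848342895508)
24 ((506.4072265625, 188.4680938720703), (73.95452117919922, 75.97644805908203), 5.9608683586120605) ((505.8990478515625, 187.80552673339844), 38.83503341674805)
28 ((506.01959228515625, 187.41322326660156), (73.61300659179688, 75.6255874633789), 5.960909366607666) ((505.
[... 1101 characters left out ...]
, 102.97579956054688), 86.17088317871094)
caddy ((511.67315673828125, 274.94189453125), (279.1863098144531, 181.25393676757812), 86.15045928955078)
sq 105 154 [511.48308801 273.50829432] ((509.9722595214844, 271.9115295410156), (78.41161346435547, 77.5769271850586), 87.40602111816406)
sq 145 58 [512.37875592 203.97105579] ((506.244384765625, 198.5023956298828), (92.16537475585938, 69.76249694824219), 80.88287353515625)
rd 105 84 [504.30695739 266.61354897] ((509.6209716796875, 267.3070373535156), (85.62760162353516, 77.30975341796875), 87.15904998779297)
rd 145 141 [508.45617731 192.00007623] ((506.8306579589844, 194.85719299316406), (84.71571350097656, 72.48568725585938), 86.57239532470703)
```

```bash
cat > chk.py <<'E'
from seg import *
def roi(n,d,c,r,zlo,zhi):
    W=world(n,d).reshape(-1,3)
    k=(np.hypot(W[:,0]-c[0],W[:,1]-c[1])<r)&(W[:,2]>zlo)&(W[:,2]<zhi)
    P=W[k]; q=cv2.minAreaRect(P[:,:2].astype(np.float32))
    C=np.cov(P[:,:2].T); w,v=np.linalg.eigh(C);a=np.degrees(np.arctan2(v[1,1],v[0,1]))
    print(n,np.round(c),"rect",np.round(q[0],1),np.round(q[1],1),round(q[2],1),"mean",P.mean(0).round(1),"pca",round(a%180,1),len(P))
def plan(x,y,z,yaw):
    s=manip.read_state();p=s["eef_pos"];r=s["eef_rot"]
    yw=r[2]; d=np.array([x,y,z])-p
    dy=(np.degrees(yaw-yw)+180)%360-180
    print("pos",p.round(1),"rot",r.round(4),"gap",s["finger_gap"].round(1),"t",s["clock"])
    t=yaw
    print("wz total",round(-dy,2)," THEN shift x",round(np.cos(t)*d[0]+np.sin(t)*d[1],1),"y",round(np.sin(t)*d[0]-np.cos(t)*d[1],1),"z",round(-d[2],1))
E
python3 - <<'E'
from chk import *
for n in ("top","scene"):
    d=np.load(f"pics/{n}0.npz")["d"]
    roi(n,d,(617,-312),65,17,24)
    roi(n,d,(445,-69),35,38,46)
    roi(n,d,(630,-73),35,31,38)
    roi(n,d,(430,-187),40,8,16)
    roi(n,d,(502,-186),28,6,16)
    roi(n,d,(512,355),85,12,18)
    roi(n,d,(510,271),60,21,26.5)
    roi(n,d,(506,188),45,26,31)
plan(617,-312,150,np.radians(-3.7))
E
```

```text
top [ 617 -312] rect [ 616.9 -321.5] [ 54.2 107.8] 87.1 mean [ 617.1 -312.    20.6] pca 176.6 612
top [445 -69] rect [445.5 -68.7] [42.7 43.6] 6.0 mean [444.7 -69.1  42.5] pca 105.4 311
top [630 -73] rect [631.  -72.7] [50.1 24. ] 23.1 mean [630.5 -72.8  34.6] pca 24.0 204
top [ 430 -187] rect [ 440.2 -187.3] [18.3 58.5] 89.3 mean [ 439.9 -186.9   12.4] pca 179.3 192
top [ 502 -186] rect [ 497.8 -188.6] [43.2 33.8] 5.3 mean [ 499.2 -187.7   11.8] pca 176.9 236
top [512 355] rect [511.3 340.4] [135.6 169.3] 87.9 mean [510.3 361.3  14.4] pca 179.3 660
top [510 271] rect [509.6 263.2] [95.9 77.6] 87.4 mean [510.3 269.7  24.2] pca 75.4 190
top [506 188] rect [506.2 188.3] [71.9 71.5] 77.8 mean [507.7 187.6  28.6] pca 38.8 116
scene [ 617 -312] rect [ 616.9 -313.2] [ 35.7 111. ] 87.4 mean [ 618.9 -314.    20.5] pca 177.7 526
scene [445 -69] rect [444.7 -68.8] [44.5 45.6] 58.8 mean [445.4 -70.2  41.8] pca 116.5 172
scene [630 -73] rect [631.6 -72.5] [49.2 25.9] 24.9 mean [631.9 -72.7  33.8] pca 23.9 139
scene [ 430 -187] rect [ 439.6 -188.9] [60.1 18.2] 0.4 mean [ 440.6 -188.9   11.5] pca 179.0 118
scene [ 502 -186] rect [ 497.6 -188.4] [45.5 35.2] 0.1 mean [ 500.  -189.4   10.9] pca 176.5 167
scene [512 355] rect [511.1 340.5] [136.7 168.3] 88.5 mean [511.8 355.9  14.3] pca 1.3 338
scene [510 271] rect [507.4 263.5] [96.2 80.2] 87.5 mean [505.8 264.   23.3] pca 93.3 108
scene [506 188] rect [504.3 188.2] [68.9 77.2] 35.4 mean [507.9 187.3  27.8] pca 113.6 54Traceback (most recent call last):
  File "<stdin>", line 12, in <module>
  File "chk.py", line 12, in plan
    print("pos",p.round(1),"rot",r.round(4),"gap",s["finger_gap"].round(1),"t",s["clock"])
                                                  ^^^^^^^^^^^^^^^^^^^^^
AttributeError: 'float' object has no attribute 'round'
```

```bash
sed -i 's/s\["finger_gap"\].round(1)/round(float(s["finger_gap"]),1)/' chk.py; python3 -c "
from chk import *
plan(617.5,-312.5,150,np.radians(-3.3))"
```

```text
pos [ 186.9 -517.   205. ] rot [-3.1406e+00 -1.0000e-04  3.4680e-01] gap 93.8 t 0.1
wz total 23.17  THEN shift x 418.1 y -229.0 z 55.0
```

Request:
play_rows(
  commands=[
    {"wz":7.7,"grip":0.64},
    {"wz":7.7,"grip":0.64},
    {"wz":7.8,"grip":0.64},
    {"x":0.0418,"y":-0.0229,"z":0.0055,"grip":0.64},
    {"x":0.0418,"y":-0.0229,"z":0.0055,"grip":0.64},
    {"x":0.0418,"y":-0.0229,"z":0.0055,"grip":0.64},
    {"x":0.0418,"y":-0.0229,"z":0.0055,"grip":0.64},
    {"x":0.0418,"y":-0.0229,"z":0.0055,"grip":0.64},
    {"x":0.0418,"y":-0.0229,"z":0.0055,"grip":0.64},
    {"x":0.0418,"y":-0.0229,"z":0.0055,"grip":0.64},
    {"x":0.0418,"y":-0.0229,"z":0.0055,"grip":0.64},
    {"x":0.0418,"y":-0.0229,"z":0.0055,"grip":0.64},
    {"x":0.0418,"y":-0.0229,"z":0.0055,"grip":0.64},
    {"grip":0.64},
    {"grip":0.64},
  ],
  squeeze=20,
)

```text
$.commands[0]: bad value
```

```bash
python3 -c "
from chk import *
plan(617.5,-312.5,7,np.radians(-3.3))
p,d=snap('1','scene');cv2.imwrite('pics/s1.png',cv2.resize(p[180:360,80:380,::-1],None,fx=2.6,fy=2.6))"
```

```text
pos [ 186.9 -517.   205. ] rot [-3.1406e+00 -1.0000e-04  3.4680e-01] gap 93.8 t 0.1
wz total 23.17  THEN shift x 418.1 y -229.0 z 198.0
```

View pics/s1.png

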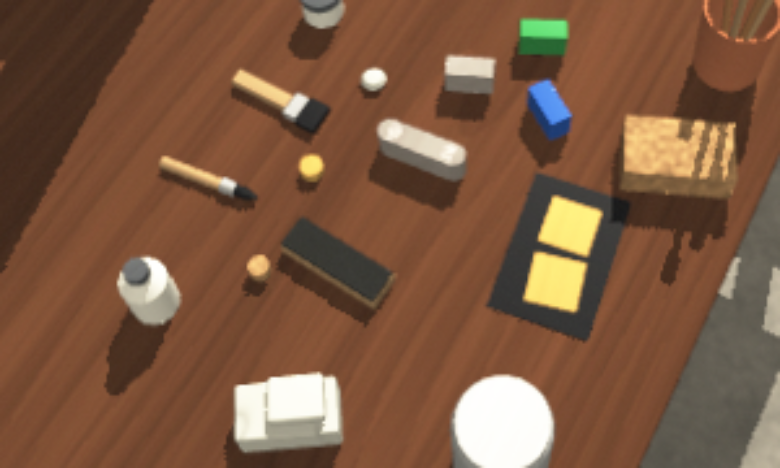

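The call was refused and the view is unchanged (pad at about (337,265) in the crop). Rows probably need every key.

Request:
play_rows(
  commands=[
    {"x":0,"y":0,"z":0,"wx":0,"wy":0,"wz":7.7,"grip":0.64},
    {"x":0,"y":0,"z":0,"wx":0,"wy":0,"wz":7.7,"grip":0.64},
    {"x":0,"y":0,"z":0,"wx":0,"wy":0,"wz":7.8,"grip":0.64},
    {"x":0.0418,"y":-0.0229,"z":0.0055,"wx":0,"wy":0,"wz":0,"grip":0.64},
    {"x":0.0418,"y":-0.0229,"z":0.0055,"wx":0,"wy":0,"wz":0,"grip":0.64},
    {"x":0.0418,"y":-0.0229,"z":0.0055,"wx":0,"wy":0,"wz":0,"grip":0.64},
    {"x":0.0418,"y":-0.0229,"z":0.0055,"wx":0,"wy":0,"wz":0,"grip":0.64},
    {"x":0.0418,"y":-0.0229,"z":0.0055,"wx":0,"wy":0,"wz":0,"grip":0.64},
    {"x":0.0418,"y":-0.0229,"z":0.0055,"wx":0,"wy":0,"wz":0,"grip":0.64},
    {"x":0.0418,"y":-0.0229,"z":0.0055,"wx":0,"wy":0,"wz":0,"grip":0.64},
    {"x":0.0418,"y":-0.0229,"z":0.0055,"wx":0,"wy":0,"wz":0,"grip":0.64},
    {"x":0.0418,"y":-0.0229,"z":0.0055,"wx":0,"wy":0,"wz":0,"grip":0.64},
    {"x":0.0418,"y":-0.0229,"z":0.0055,"wx":0,"wy":0,"wz":0,"grip":0.64},
    {"x":0,"y":0,"z":0,"wx":0,"wy":0,"wz":0,"grip":0.64},
    {"x":0,"y":0,"z":0,"wx":0,"wy":0,"wz":0,"grip":0.64},
  ],
  squeeze=20,
)

```text
clock: 2.02
eef_pos: [617.0, -313.1, 150.1]
eef_rot: [-3.141, 0.001, -0.058]
wrist_force: [-0.0, -0.3, 0.3]
finger_gap: 60.1
```

```bash
python3 -c "
from chk import *
plan(617.5,-312.5,7,np.radians(-3.3))
p,d=snap('2','scene');cv2.imwrite('pics/s2.png',cv2.resize(p[180:360,80:380,::-1],None,fx=2.6,fy=2.6))"
```

```text
pos [ 617.  -313.1  150.1] rot [-3.1414e+00  7.0000e-04 -5.8200e-02] gap 60.1 t 2.025
wz total -0.03  THEN shift x 0.4 y -0.7 z 143.1
```

View pics/s2.png

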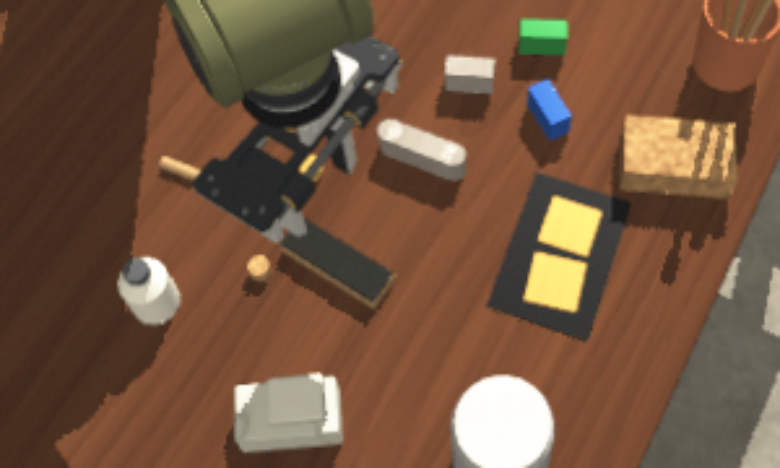

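The open gripper is above the pad, with the pad's far end at about (385,280) in the crop. I'll descend and grip.

Request:
play_rows(
  commands=[
    {"x":0.0004,"y":-0.0007,"z":0.03,"wx":0,"wy":0,"wz":0,"grip":0.64},
    {"x":0,"y":0,"z":0.03,"wx":0,"wy":0,"wz":0,"grip":0.64},
    {"x":0,"y":0,"z":0.03,"wx":0,"wy":0,"wz":0,"grip":0.64},
    {"x":0,"y":0,"z":0.03,"wx":0,"wy":0,"wz":0,"grip":0.64},
    {"x":0,"y":0,"z":0.015,"wx":0,"wy":0,"wz":0,"grip":0.64},
    {"x":0,"y":0,"z":0.008,"wx":0,"wy":0,"wz":0,"grip":0.64},
    {"x":0,"y":0,"z":0,"wx":0,"wy":0,"wz":0,"grip":0.64},
    {"x":0,"y":0,"z":0,"wx":0,"wy":0,"wz":0,"grip":0.3},
    {"x":0,"y":0,"z":0,"wx":0,"wy":0,"wz":0,"grip":0.3},
    {"x":0,"y":0,"z":0,"wx":0,"wy":0,"wz":0,"grip":0.3},
    {"x":0,"y":0,"z":0,"wx":0,"wy":0,"wz":0,"grip":0.3},
    {"x":0,"y":0,"z":0,"wx":0,"wy":0,"wz":0,"grip":0.3},
  ],
  squeeze=20,
)

```text
clock: 3.58
eef_pos: [618.2, -312.4, 7.9]
eef_rot: [3.141, -0.001, -0.058]
wrist_force: [-0.4, -1.1, 5.7]
finger_gap: 35.7
```

Request:
play_rows(
  commands=[
    {"x":0,"y":0,"z":-0.01,"wx":0,"wy":0,"wz":0,"grip":0.3},
    {"x":0,"y":0,"z":-0.03,"wx":0,"wy":0,"wz":0,"grip":0.3},
    {"x":0,"y":0,"z":-0.03,"wx":0,"wy":0,"wz":0,"grip":0.3},
    {"x":0,"y":0,"z":-0.03,"wx":0,"wy":0,"wz":0,"grip":0.3},
    {"x":0,"y":0,"z":-0.03,"wx":0,"wy":0,"wz":0,"grip":0.3},
    {"x":0,"y":0,"z":0,"wx":0,"wy":0,"wz":0,"grip":0.3},
  ],
)

```text
clock: 4.32
eef_pos: [618.7, -312.6, 140.1]
eef_rot: [3.14, -0.004, -0.058]
wrist_force: [0.6, 0.4, -2.3]
finger_gap: 35.7
```

```bash
python3 -c "
from chk import *
plan(512.5,355,100,np.radians(-2.6))
p,d=snap('3','scene');cv2.imwrite('pics/s3.png',cv2.resize(p[180:360,80:380,::-1],None,fx=2.6,fy=2.6))"
```

```text
pos [ 618.7 -312.6  140.1] rot [ 3.1398 -0.0037 -0.0581] gap 35.7 t 4.325
wz total -0.73  THEN shift x -136.4 y -662.1 z 40.1
```

View pics/s3.png

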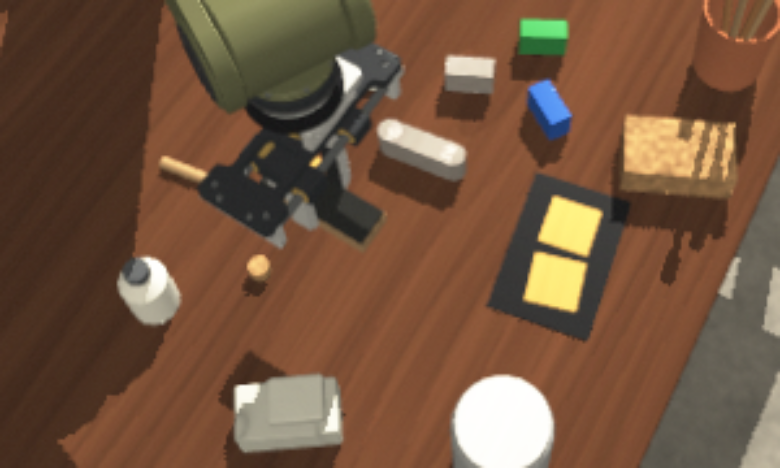

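Pad is held and level, end at about (360,220) in the crop. Moving to the tray.

Request:
play_rows(
  commands=[
    {"x":-0.008,"y":-0.0389,"z":0,"wx":0,"wy":0,"wz":-0.7,"grip":0.3},
    {"x":-0.008,"y":-0.0389,"z":0,"wx":0,"wy":0,"wz":0,"grip":0.3},
    {"x":-0.008,"y":-0.0389,"z":0,"wx":0,"wy":0,"wz":0,"grip":0.3},
    {"x":-0.008,"y":-0.0389,"z":0,"wx":0,"wy":0,"wz":0,"grip":0.3},
    {"x":-0.008,"y":-0.0389,"z":0,"wx":0,"wy":0,"wz":0,"grip":0.3},
    {"x":-0.008,"y":-0.0389,"z":0,"wx":0,"wy":0,"wz":0,"grip":0.3},
    {"x":-0.008,"y":-0.0389,"z":0,"wx":0,"wy":0,"wz":0,"grip":0.3},
    {"x":-0.008,"y":-0.0389,"z":0,"wx":0,"wy":0,"wz":0,"grip":0.3},
    {"x":-0.008,"y":-0.0389,"z":0,"wx":0,"wy":0,"wz":0,"grip":0.3},
    {"x":-0.008,"y":-0.0389,"z":0,"wx":0,"wy":0,"wz":0,"grip":0.3},
    {"x":-0.008,"y":-0.0389,"z":0,"wx":0,"wy":0,"wz":0,"grip":0.3},
    {"x":-0.008,"y":-0.0389,"z":0,"wx":0,"wy":0,"wz":0,"grip":0.3},
    {"x":-0.008,"y":-0.0389,"z":0,"wx":0,"wy":0,"wz":0,"grip":0.3},
    {"x":-0.008,"y":-0.0389,"z":0,"wx":0,"wy":0,"wz":0,"grip":0.3},
    {"x":-0.008,"y":-0.0389,"z":0,"wx":0,"wy":0,"wz":0,"grip":0.3},
    {"x":-0.008,"y":-0.0389,"z":0,"wx":0,"wy":0,"wz":0,"grip":0.3},
    {"x":-0.008,"y":-0.0389,"z":0,"wx":0,"wy":0,"wz":0,"grip":0.3},
    {"x":0,"y":0,"z":0,"wx":0,"wy":0,"wz":0,"grip":0.3},
    {"x":0,"y":0,"z":0,"wx":0,"wy":0,"wz":0,"grip":0.3},
  ],
)

```text
clock: 6.75
eef_pos: [512.6, 354.0, 136.1]
eef_rot: [3.14, 0.002, -0.046]
wrist_force: [-0.0, -0.4, -0.6]
finger_gap: 35.8
```

```bash
python3 -c "
from chk import *
plan(512.5,355,17.5,np.radians(-2.6))
p,d=snap('4','scene');cv2.imwrite('pics/s4.png',cv2.resize(p[30:190,180:400,::-1],None,fx=3.5,fy=3.5))"
```

```text
pos [512.6 354.  136.1] rot [ 3.1403e+00  1.7000e-03 -4.5900e-02] gap 35.8 t 6.75
wz total -0.03  THEN shift x -0.1 y -1.0 z 118.6
```

View pics/s4.png

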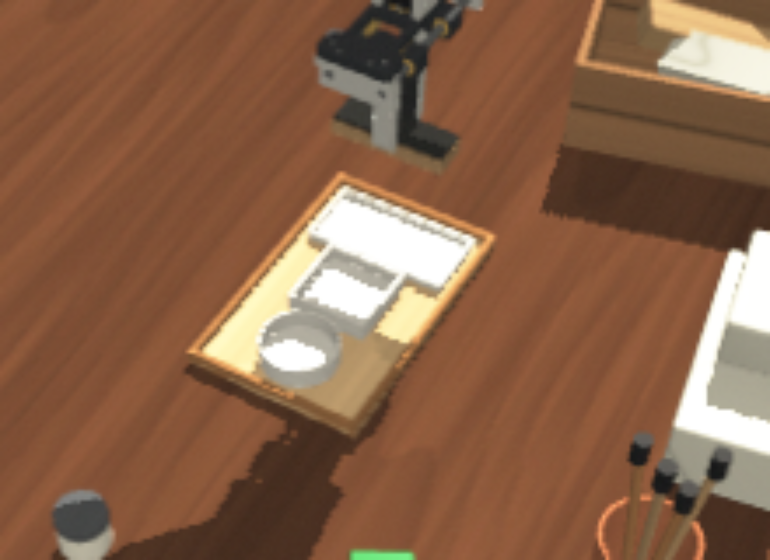

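Pad is level above the tray, at about (395,140) in the crop, with the tray at (390,235). Lowering.

Request:
play_rows(
  commands=[
    {"x":0,"y":-0.001,"z":0.025,"wx":0,"wy":0,"wz":0,"grip":0.3},
    {"x":0,"y":0,"z":0.025,"wx":0,"wy":0,"wz":0,"grip":0.3},
    {"x":0,"y":0,"z":0.025,"wx":0,"wy":0,"wz":0,"grip":0.3},
    {"x":0,"y":0,"z":0.02,"wx":0,"wy":0,"wz":0,"grip":0.3},
    {"x":0,"y":0,"z":0.01,"wx":0,"wy":0,"wz":0,"grip":0.3},
    {"x":0,"y":0,"z":0.005,"wx":0,"wy":0,"wz":0,"grip":0.3},
    {"x":0,"y":0,"z":0,"wx":0,"wy":0,"wz":0,"grip":0.3},
    {"x":0,"y":0,"z":0,"wx":0,"wy":0,"wz":0,"grip":0.3},
  ],
)

```text
clock: 7.8
eef_pos: [513.3, 355.9, 28.2]
eef_rot: [-3.141, -0.001, -0.046]
wrist_force: [-0.3, -0.1, -1.6]
finger_gap: 35.9
```

Request:
play_rows(
  commands=[
    {"x":0,"y":0,"z":0.003,"wx":0,"wy":0,"wz":0,"grip":0.3},
    {"x":0,"y":0,"z":0.003,"wx":0,"wy":0,"wz":0,"grip":0.3},
    {"x":0,"y":0,"z":0.002,"wx":0,"wy":0,"wz":0,"grip":0.3},
    {"x":0,"y":0,"z":0,"wx":0,"wy":0,"wz":0,"grip":0.3},
    {"x":0,"y":0,"z":0,"wx":0,"wy":0,"wz":0,"grip":0.3},
  ],
)

```text
clock: 8.43
eef_pos: [513.0, 355.7, 19.5]
eef_rot: [-3.142, -0.0, -0.046]
wrist_force: [1.4, 0.7, -0.3]
finger_gap: 35.6
```

Request:
play_rows(
  commands=[
    {"x":0,"y":0,"z":0.001,"wx":0,"wy":0,"wz":0,"grip":0.3},
    {"x":0,"y":0,"z":0.001,"wx":0,"wy":0,"wz":0,"grip":0.3},
    {"x":0,"y":0,"z":0,"wx":0,"wy":0,"wz":0,"grip":0.3},
    {"x":0,"y":0,"z":0,"wx":0,"wy":0,"wz":0,"grip":0.3},
  ],
)

```text
clock: 8.93
eef_pos: [513.0, 355.7, 17.5]
eef_rot: [-3.142, -0.0, -0.046]
wrist_force: [0.1, 0.3, -0.4]
finger_gap: 35.6
```

Request:
play_rows(
  commands=[
    {"x":0,"y":0,"z":0.001,"wx":0,"wy":0,"wz":0,"grip":0.3},
    {"x":0,"y":0,"z":0,"wx":0,"wy":0,"wz":0,"grip":0.3},
    {"x":0,"y":0,"z":0,"wx":0,"wy":0,"wz":0,"grip":0.3},
  ],
)

```text
clock: 9.3
eef_pos: [513.1, 355.7, 16.9]
eef_rot: [-3.141, -0.0, -0.046]
wrist_force: [-2.0, -0.9, 5.6]
finger_gap: 35.7
```

Contact is felt (5.6 N). Release and rise.

Request:
play_rows(
  commands=[
    {"x":0,"y":0,"z":0,"wx":0,"wy":0,"wz":0,"grip":0.42},
    {"x":0,"y":0,"z":0,"wx":0,"wy":0,"wz":0,"grip":0.5},
    {"x":0,"y":0,"z":0,"wx":0,"wy":0,"wz":0,"grip":0.5},
    {"x":0,"y":0,"z":0,"wx":0,"wy":0,"wz":0,"grip":0.5},
    {"x":0,"y":0,"z":-0.01,"wx":0,"wy":0,"wz":0,"grip":0.5},
    {"x":0,"y":0,"z":-0.03,"wx":0,"wy":0,"wz":0,"grip":0.5},
    {"x":0,"y":0,"z":-0.04,"wx":0,"wy":0,"wz":0,"grip":0.5},
    {"x":0,"y":0,"z":-0.04,"wx":0,"wy":0,"wz":0,"grip":0.5},
    {"x":0,"y":0.05,"z":0,"wx":0,"wy":0,"wz":0,"grip":0.5},
    {"x":0,"y":0.05,"z":0,"wx":0,"wy":0,"wz":0,"grip":0.5},
    {"x":0,"y":0.05,"z":0,"wx":0,"wy":0,"wz":0,"grip":0.5},
    {"x":0,"y":0.05,"z":0,"wx":0,"wy":0,"wz":0,"grip":0.5},
    {"x":0,"y":0.05,"z":0,"wx":0,"wy":0,"wz":0,"grip":0.5},
    {"x":0,"y":0.05,"z":0,"wx":0,"wy":0,"wz":0,"grip":0.5},
    {"x":0,"y":0.05,"z":0,"wx":0,"wy":0,"wz":0,"grip":0.5},
  ],
)

```text
clock: 11.18
eef_pos: [496.8, 4.5, 137.3]
eef_rot: [3.142, -0.001, -0.046]
wrist_force: [-0.2, -1.2, -0.1]
finger_gap: 46.8
```

```bash
cat > view.py <<'E'
from chk import *
import sys
t=sys.argv[1]
p,d=snap(t,'top'); q,e=snap(t,'scene')
cv2.imwrite(f'pics/v{t}.png',np.hstack([cv2.resize(p[165:280,55:205,::-1],(400,307)),cv2.resize(q[70:160,220:340,::-1],(400,307))]))
for n,dd in (("top",d),("scene",e)):
    roi(n,dd,(513,355),65,25,32.5)
E
python3 view.py 5
python3 -c "
from chk import *
plan(466,-188,120,np.radians(-1.7))"
```

```text
top [513 355] rect [512.3 338.3] [ 73.4 108. ] 87.3 mean [511.5 353.6  29.3] pca 177.3 721
scene [513 355] rect [509.4 339.4] [ 71.5 111.3] 87.0 mean [511.3 351.8  29.1] pca 177.0 260
pos [496.8   2.6 137.3] rot [ 3.1411e+00 -1.0000e-03 -4.9800e-02] gap 46.9 t 11.275
wz total -1.15  THEN shift x -25.2 y 191.4 z 17.3
```

View pics/v5.png

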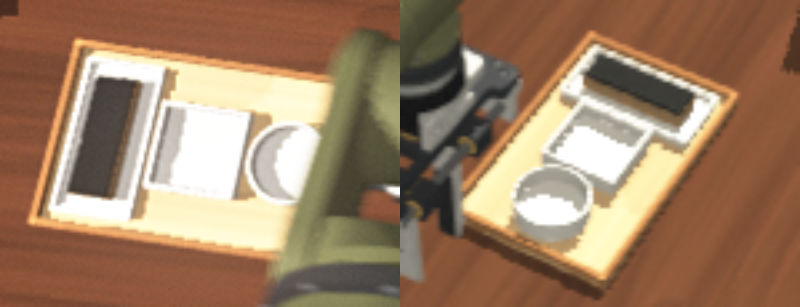

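Pad lies flat in the tray ((108,137) in the left half), centred and parallel. Now the brush.

Request:
play_rows(
  commands=[
    {"x":0,"y":0,"z":0,"wx":0,"wy":0,"wz":-1.9,"grip":0.38},
    {"x":-0.0056,"y":0.0382,"z":0,"wx":0,"wy":0,"wz":0,"grip":0.38},
    {"x":-0.0056,"y":0.0382,"z":0,"wx":0,"wy":0,"wz":0,"grip":0.38},
    {"x":-0.0056,"y":0.0382,"z":0,"wx":0,"wy":0,"wz":0,"grip":0.38},
    {"x":-0.0056,"y":0.0382,"z":0,"wx":0,"wy":0,"wz":0,"grip":0.38},
    {"x":-0.0056,"y":0.0382,"z":0,"wx":0,"wy":0,"wz":0,"grip":0.38},
    {"x":0,"y":0,"z":0.035,"wx":0,"wy":0,"wz":0,"grip":0.38},
    {"x":0,"y":0,"z":0.035,"wx":0,"wy":0,"wz":0,"grip":0.38},
    {"x":0,"y":0,"z":0,"wx":0,"wy":0,"wz":0,"grip":0.38},
    {"x":0,"y":0,"z":0,"wx":0,"wy":0,"wz":0,"grip":0.38},
  ],
)

```text
clock: 12.52
eef_pos: [467.4, -184.2, 67.8]
eef_rot: [3.141, -0.001, -0.011]
wrist_force: [0.5, 0.1, -0.1]
finger_gap: 35.6
```

```bash
python3 -c "
from chk import *
plan(465.5,-188,3.5,np.radians(-1.0))
p,d=snap('6','scene');cv2.imwrite('pics/s6.png',cv2.resize(p[160:300,120:300,::-1],None,fx=4,fy=4))"
```

```text
pos [ 467.4 -184.2   67.8] rot [ 3.141e+00 -1.400e-03 -1.100e-02] gap 35.6 t 12.525
wz total 0.37  THEN shift x -1.8 y 3.9 z 64.3
```

View pics/s6.png

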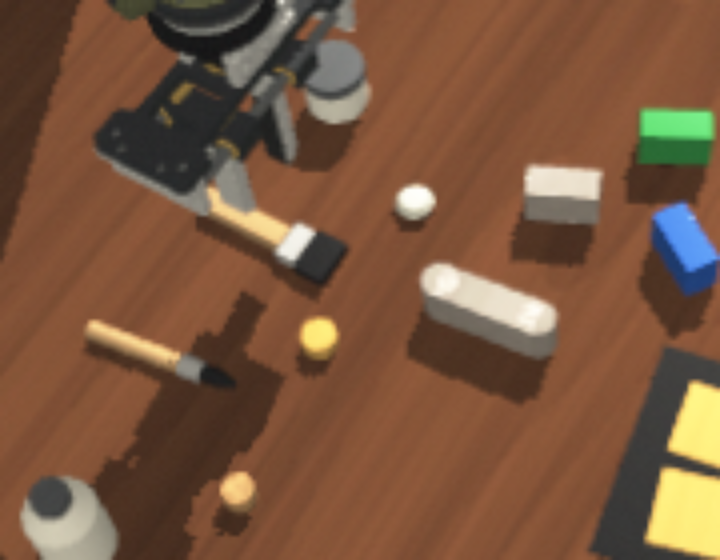

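Fingers stand over the handle, at about (250,190) in the crop. Correct 2–4 mm, descend, grip.

Request:
play_rows(
  commands=[
    {"x":-0.0018,"y":0.0039,"z":0,"wx":0,"wy":0,"wz":0.4,"grip":0.38},
    {"x":0,"y":0,"z":0.025,"wx":0,"wy":0,"wz":0,"grip":0.38},
    {"x":0,"y":0,"z":0.02,"wx":0,"wy":0,"wz":0,"grip":0.38},
    {"x":0,"y":0,"z":0.01,"wx":0,"wy":0,"wz":0,"grip":0.38},
    {"x":0,"y":0,"z":0.008,"wx":0,"wy":0,"wz":0,"grip":0.38},
    {"x":0,"y":0,"z":0,"wx":0,"wy":0,"wz":0,"grip":0.38},
    {"x":0,"y":0,"z":0,"wx":0,"wy":0,"wz":0,"grip":0.38},
  ],
)

```text
clock: 13.45
eef_pos: [465.0, -188.6, 4.0]
eef_rot: [3.141, -0.001, -0.02]
wrist_force: [-1.2, 0.4, 0.5]
finger_gap: 36.0
```

Request:
play_rows(
  commands=[
    {"x":0,"y":0,"z":0,"wx":0,"wy":0,"wz":0,"grip":0.12},
    {"x":0,"y":0,"z":0,"wx":0,"wy":0,"wz":0,"grip":0.12},
    {"x":0,"y":0,"z":0,"wx":0,"wy":0,"wz":0,"grip":0.12},
    {"x":0,"y":0,"z":0,"wx":0,"wy":0,"wz":0,"grip":0.12},
    {"x":0,"y":0,"z":-0.01,"wx":0,"wy":0,"wz":0,"grip":0.12},
    {"x":0,"y":0,"z":-0.03,"wx":0,"wy":0,"wz":0,"grip":0.12},
    {"x":0,"y":0,"z":-0.03,"wx":0,"wy":0,"wz":0,"grip":0.12},
    {"x":0,"y":0,"z":-0.03,"wx":0,"wy":0,"wz":0,"grip":0.12},
    {"x":0,"y":0,"z":-0.03,"wx":0,"wy":0,"wz":0,"grip":0.12},
    {"x":0,"y":0,"z":0,"wx":0,"wy":0,"wz":0,"grip":0.12},
  ],
  squeeze=15,
)

```text
clock: 14.7
eef_pos: [465.4, -188.8, 135.7]
eef_rot: [3.14, -0.004, -0.02]
wrist_force: [0.2, 0.2, -0.8]
finger_gap: 17.8
```

```bash
python3 -c "
from chk import *
plan(512.5,355,130,np.radians(-2.8))
p,d=snap('7','scene');cv2.imwrite('pics/s7.png',cv2.resize(p[130:270,120:300,::-1],None,fx=4,fy=4))"
```

```text
pos [ 465.4 -188.8  135.7] rot [ 3.1399 -0.0036 -0.0197] gap 17.8 t 14.7
wz total 1.67  THEN shift x 20.4 y -545.5 z 5.7
```

View pics/s7.png

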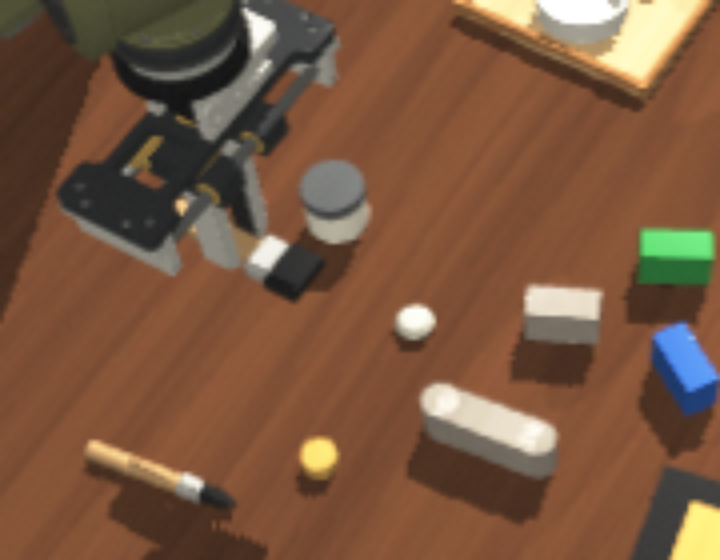

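Brush is held level, head at about (285,265) in the crop. Moving to the pad.

Request:
play_rows(
  commands=[
    {"x":0.0014,"y":-0.039,"z":0,"wx":0,"wy":0,"wz":1.7,"grip":0.12},
    {"x":0.0015,"y":-0.039,"z":0,"wx":0,"wy":0,"wz":0,"grip":0.12},
    {"x":0.0015,"y":-0.039,"z":0,"wx":0,"wy":0,"wz":0,"grip":0.12},
    {"x":0.0014,"y":-0.039,"z":0,"wx":0,"wy":0,"wz":0,"grip":0.12},
    {"x":0.0015,"y":-0.039,"z":0,"wx":0,"wy":0,"wz":0,"grip":0.12},
    {"x":0.0014,"y":-0.039,"z":0,"wx":0,"wy":0,"wz":0,"grip":0.12},
    {"x":0.0015,"y":-0.039,"z":0,"wx":0,"wy":0,"wz":0,"grip":0.12},
    {"x":0.0014,"y":-0.039,"z":0,"wx":0,"wy":0,"wz":0,"grip":0.12},
    {"x":0.0015,"y":-0.039,"z":0,"wx":0,"wy":0,"wz":0,"grip":0.12},
    {"x":0.0014,"y":-0.039,"z":0,"wx":0,"wy":0,"wz":0,"grip":0.12},
    {"x":0.0015,"y":-0.039,"z":0,"wx":0,"wy":0,"wz":0,"grip":0.12},
    {"x":0.0014,"y":-0.039,"z":0,"wx":0,"wy":0,"wz":0,"grip":0.12},
    {"x":0.0015,"y":-0.039,"z":0,"wx":0,"wy":0,"wz":0,"grip":0.12},
    {"x":0.0015,"y":-0.0385,"z":0,"wx":0,"wy":0,"wz":0,"grip":0.12},
    {"x":0,"y":0,"z":0,"wx":0,"wy":0,"wz":0,"grip":0.12},
    {"x":0,"y":0,"z":0,"wx":0,"wy":0,"wz":0,"grip":0.12},
    {"x":0,"y":0,"z":0.03,"wx":0,"wy":0,"wz":0,"grip":0.12},
    {"x":0,"y":0,"z":0.03,"wx":0,"wy":0,"wz":0,"grip":0.12},
    {"x":0,"y":0,"z":0,"wx":0,"wy":0,"wz":0,"grip":0.12},
    {"x":0,"y":0,"z":0,"wx":0,"wy":0,"wz":0,"grip":0.12},
  ],
)

```text
clock: 17.25
eef_pos: [511.4, 355.2, 74.7]
eef_rot: [-3.141, -0.001, -0.05]
wrist_force: [0.6, 0.2, 0.0]
finger_gap: 17.6
```

```bash
python3 -c "
from chk import *
plan(512.5,355,33,np.radians(-2.8))
p,d=snap('8','scene');cv2.imwrite('pics/s8.png',cv2.resize(p[50:170,210:350,::-1],None,fx=5,fy=5))"
```

```text
pos [511.4 355.2  74.7] rot [-3.1409e+00 -1.1000e-03 -5.0100e-02] gap 17.6 t 17.25
wz total -0.07  THEN shift x 1.1 y 0.1 z 41.7
```

View pics/s8.png

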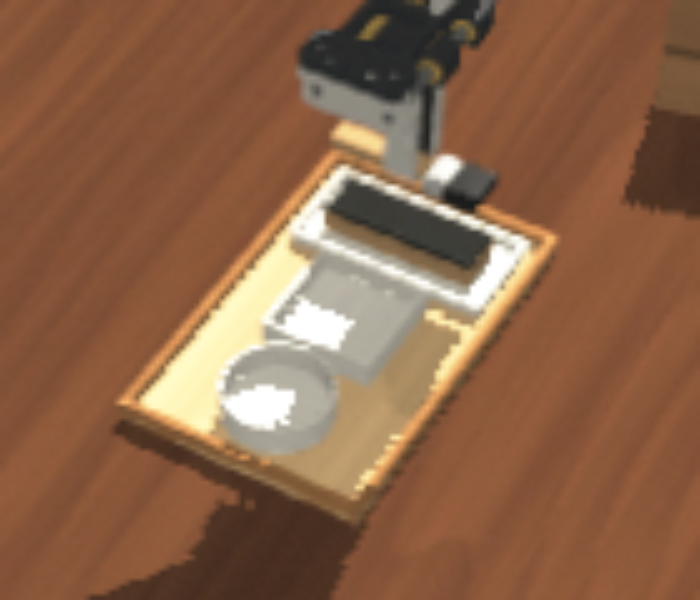

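The brush is parallel above the pad ((410,230) in the crop). Lowering toward contact, expected at TCP z ≈ 33.

Request:
play_rows(
  commands=[
    {"x":0.001,"y":0,"z":0.015,"wx":0,"wy":0,"wz":0,"grip":0.12},
    {"x":0,"y":0,"z":0.012,"wx":0,"wy":0,"wz":0,"grip":0.12},
    {"x":0,"y":0,"z":0.007,"wx":0,"wy":0,"wz":0,"grip":0.12},
    {"x":0,"y":0,"z":0.004,"wx":0,"wy":0,"wz":0,"grip":0.12},
    {"x":0,"y":0,"z":0,"wx":0,"wy":0,"wz":0,"grip":0.12},
    {"x":0,"y":0,"z":0,"wx":0,"wy":0,"wz":0,"grip":0.12},
  ],
)

```text
clock: 18.05
eef_pos: [512.0, 355.5, 35.8]
eef_rot: [-3.141, -0.0, -0.049]
wrist_force: [-0.2, -0.3, -0.0]
finger_gap: 18.0
```

Request:
play_rows(
  commands=[
    {"x":0,"y":0,"z":0.001,"wx":0,"wy":0,"wz":0,"grip":0.12},
    {"x":0,"y":0,"z":0.001,"wx":0,"wy":0,"wz":0,"grip":0.12},
    {"x":0,"y":0,"z":0,"wx":0,"wy":0,"wz":0,"grip":0.12},
    {"x":0,"y":0,"z":0,"wx":0,"wy":0,"wz":0,"grip":0.12},
  ],
)

```text
clock: 18.55
eef_pos: [511.8, 355.4, 33.5]
eef_rot: [-3.142, -0.0, -0.049]
wrist_force: [-0.9, 0.4, -0.0]
finger_gap: 17.7
```

Request:
play_rows(
  commands=[
    {"x":0,"y":0,"z":0.0008,"wx":0,"wy":0,"wz":0,"grip":0.12},
    {"x":0,"y":0,"z":0,"wx":0,"wy":0,"wz":0,"grip":0.12},
    {"x":0,"y":0,"z":0,"wx":0,"wy":0,"wz":0,"grip":0.12},
  ],
)

```text
clock: 18.92
eef_pos: [511.8, 355.4, 32.7]
eef_rot: [-3.142, -0.0, -0.049]
wrist_force: [-0.1, 0.5, 0.7]
finger_gap: 18.3
```

Request:
play_rows(
  commands=[
    {"x":0,"y":0,"z":0.0005,"wx":0,"wy":0,"wz":0,"grip":0.12},
    {"x":0,"y":0,"z":0,"wx":0,"wy":0,"wz":0,"grip":0.12},
    {"x":0,"y":0,"z":0,"wx":0,"wy":0,"wz":0,"grip":0.24},
    {"x":0,"y":0,"z":0,"wx":0,"wy":0,"wz":0,"grip":0.34},
    {"x":0,"y":0,"z":0,"wx":0,"wy":0,"wz":0,"grip":0.34},
    {"x":0,"y":0,"z":0,"wx":0,"wy":0,"wz":0,"grip":0.34},
    {"x":0,"y":0,"z":-0.008,"wx":0,"wy":0,"wz":0,"grip":0.34},
    {"x":0,"y":0,"z":-0.03,"wx":0,"wy":0,"wz":0,"grip":0.34},
    {"x":0,"y":0,"z":-0.04,"wx":0,"wy":0,"wz":0,"grip":0.34},
    {"x":0,"y":0,"z":-0.04,"wx":0,"wy":0,"wz":0,"grip":0.5},
    {"x":0,"y":0.05,"z":0,"wx":0,"wy":0,"wz":0,"grip":0.78},
    {"x":0,"y":0.05,"z":0,"wx":0,"wy":0,"wz":0,"grip":0.78},
    {"x":0,"y":0.05,"z":0,"wx":0,"wy":0,"wz":0,"grip":0.78},
    {"x":0,"y":0.05,"z":0,"wx":0,"wy":0,"wz":0,"grip":0.78},
    {"x":0,"y":0.05,"z":0,"wx":0,"wy":0,"wz":0,"grip":0.78},
    {"x":0,"y":0.05,"z":0,"wx":0,"wy":0,"wz":0,"grip":0.78},
    {"x":0,"y":0.05,"z":0,"wx":0,"wy":0,"wz":0,"grip":0.78},
    {"x":0,"y":0,"z":0,"wx":0,"wy":0,"wz":0,"grip":0.78},
  ],
)

```text
clock: 21.18
eef_pos: [494.5, 3.3, 150.8]
eef_rot: [3.141, -0.001, -0.053]
wrist_force: [0.6, -0.1, 1.6]
finger_gap: 73.2
```

```bash
python3 view.py 9
python3 -c "
from chk import *
d=np.load('pics/top9.npz')['d']; roi('top',d,(512,355),65,36,46)
d=np.load('pics/scene9.npz')['d']; roi('scene',d,(512,355),65,36,46)
plan(445,-69.3,100,np.radians(0))"
```

```text
top [513 355] rect [511.2 341.1] [105.   72.2] 2.1 mean [499.6 344.6  28.7] pca 165.0 239
scene [513 355] rect [513.1 329.7] [110.   56.9] 5.8 mean [508.7 338.8  28.7] pca 178.2 97
top [512 355] rect [512.1 355. ] [ 36.4 108.8] 88.9 mean [518.6 354.6  40.9] pca 177.1 507
scene [512 355] rect [511.8 348.5] [108.5  41.1] 5.3 mean [517.7 352.9  40.5] pca 178.4 189
pos [494.6   5.8 150.6] rot [-3.1415e+00 -7.0000e-04 -5.0400e-02] gap 73.3 t 21.275
wz total -2.88  THEN shift x -49.6 y 75.1 z 50.6
```

View pics/v9.png

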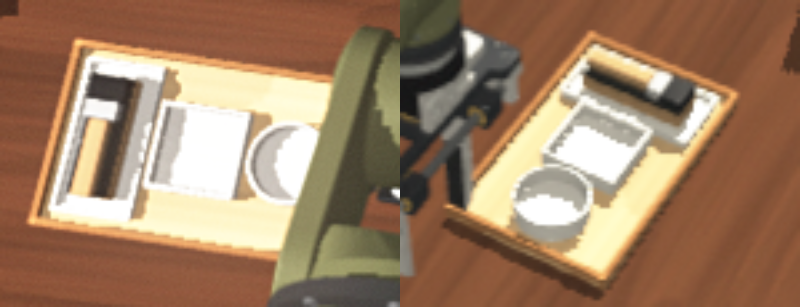

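Brush lies on the pad: rect centre (512,355), size 109 x 36, top z 41. Now the jar.

Request:
play_rows(
  commands=[
    {"x":0,"y":0,"z":0,"wx":0,"wy":0,"wz":-2.9,"grip":0.78},
    {"x":-0.025,"y":0.0375,"z":0,"wx":0,"wy":0,"wz":0,"grip":0.78},
    {"x":-0.0246,"y":0.0375,"z":0,"wx":0,"wy":0,"wz":0,"grip":0.78},
    {"x":0,"y":0,"z":0.025,"wx":0,"wy":0,"wz":0,"grip":0.78},
    {"x":0,"y":0,"z":0.025,"wx":0,"wy":0,"wz":0,"grip":0.78},
    {"x":0,"y":0,"z":0.0,"wx":0,"wy":0,"wz":0,"grip":0.78},
    {"x":0,"y":0,"z":0,"wx":0,"wy":0,"wz":0,"grip":0.78},
  ],
)

```text
clock: 22.15
eef_pos: [445.6, -68.7, 101.1]
eef_rot: [3.141, -0.001, 0.002]
wrist_force: [-0.4, -0.6, -0.4]
finger_gap: 73.5
```

```bash
python3 -c "
from chk import *
plan(445,-69.3,22,np.radians(0))
p,d=snap('10','scene');cv2.imwrite('pics/s10.png',cv2.resize(p[110:250,120:300,::-1],None,fx=4,fy=4))"
```

```text
pos [445.6 -68.7 101.1] rot [ 3.1414e+00 -1.0000e-03  2.4000e-03] gap 73.5 t 22.15
wz total 0.14  THEN shift x -0.6 y 0.6 z 79.1
```

View pics/s10.png

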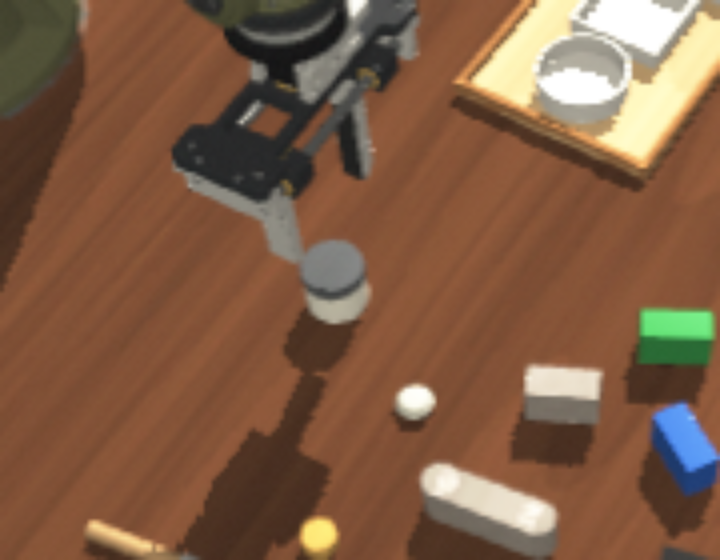

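Gripper is over the jar (lid at (333,268) in the crop). Descend and grip on the lid, tips 22 mm up.

Request:
play_rows(
  commands=[
    {"x":-0.0006,"y":0.0006,"z":0.03,"wx":0,"wy":0,"wz":0,"grip":0.78},
    {"x":0,"y":0,"z":0.025,"wx":0,"wy":0,"wz":0,"grip":0.78},
    {"x":0,"y":0,"z":0.016,"wx":0,"wy":0,"wz":0,"grip":0.78},
    {"x":0,"y":0,"z":0.008,"wx":0,"wy":0,"wz":0,"grip":0.78},
    {"x":0,"y":0,"z":0,"wx":0,"wy":0,"wz":0,"grip":0.78},
    {"x":0,"y":0,"z":0,"wx":0,"wy":0,"wz":0,"grip":0.78},
    {"x":0,"y":0,"z":0,"wx":0,"wy":0,"wz":0,"grip":0.42},
    {"x":0,"y":0,"z":0,"wx":0,"wy":0,"wz":0,"grip":0.42},
    {"x":0,"y":0,"z":0,"wx":0,"wy":0,"wz":0,"grip":0.42},
    {"x":0,"y":0,"z":0,"wx":0,"wy":0,"wz":0,"grip":0.42},
    {"x":0,"y":0,"z":0,"wx":0,"wy":0,"wz":0,"grip":0.42},
  ],
  squeeze=20,
)

```text
clock: 23.58
eef_pos: [444.5, -69.9, 21.2]
eef_rot: [3.142, -0.0, 0.001]
wrist_force: [-0.8, 0.5, 2.4]
finger_gap: 45.3
```

Request:
play_rows(
  commands=[
    {"x":0,"y":0,"z":-0.01,"wx":0,"wy":0,"wz":0,"grip":0.42},
    {"x":0,"y":0,"z":-0.03,"wx":0,"wy":0,"wz":0,"grip":0.42},
    {"x":0,"y":0,"z":-0.03,"wx":0,"wy":0,"wz":0,"grip":0.42},
    {"x":0,"y":0,"z":-0.03,"wx":0,"wy":0,"wz":0,"grip":0.42},
    {"x":0,"y":0,"z":0,"wx":0,"wy":0,"wz":0,"grip":0.42},
  ],
)

```text
clock: 24.2
eef_pos: [445.3, -70.0, 123.2]
eef_rot: [3.141, -0.004, 0.001]
wrist_force: [0.8, -0.3, -2.2]
finger_gap: 45.6
```

```bash
python3 -c "
from chk import *
plan(506,187.8,120,np.radians(0))
p,d=snap('11','scene');cv2.imwrite('pics/s11.png',cv2.resize(p[90:230,120:300,::-1],None,fx=4,fy=4))"
```

```text
pos [445.3 -70.  123.2] rot [ 3.1406e+00 -3.9000e-03  1.3000e-03] gap 45.6 t 24.2
wz total 0.07  THEN shift x 60.7 y -257.8 z 3.2
```

View pics/s11.png

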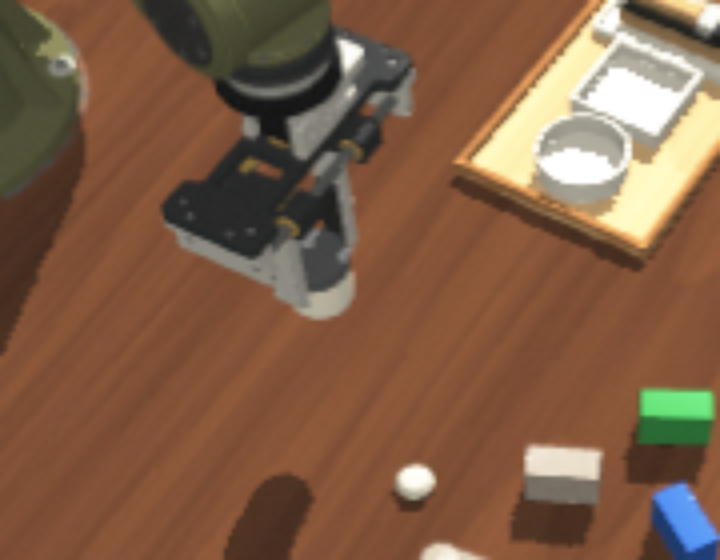

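Jar is held upright (about (325,280) in the crop). Move to the round tin: 7 steps.

Request:
play_rows(
  commands=[
    {"x":0.0087,"y":-0.0368,"z":0,"wx":0,"wy":0,"wz":0,"grip":0.42},
    {"x":0.0087,"y":-0.0368,"z":0,"wx":0,"wy":0,"wz":0,"grip":0.42},
    {"x":0.0087,"y":-0.0368,"z":0,"wx":0,"wy":0,"wz":0,"grip":0.42},
    {"x":0.0087,"y":-0.0368,"z":0,"wx":0,"wy":0,"wz":0,"grip":0.42},
    {"x":0.0087,"y":-0.0368,"z":0,"wx":0,"wy":0,"wz":0,"grip":0.42},
    {"x":0.0087,"y":-0.0368,"z":0,"wx":0,"wy":0,"wz":0,"grip":0.42},
    {"x":0.0087,"y":-0.0368,"z":0,"wx":0,"wy":0,"wz":0,"grip":0.42},
    {"x":0,"y":0,"z":0,"wx":0,"wy":0,"wz":0,"grip":0.42},
    {"x":0,"y":0,"z":0,"wx":0,"wy":0,"wz":0,"grip":0.42},
    {"x":0,"y":0,"z":0.03,"wx":0,"wy":0,"wz":0,"grip":0.42},
    {"x":0,"y":0,"z":0.02,"wx":0,"wy":0,"wz":0,"grip":0.42},
    {"x":0,"y":0,"z":0,"wx":0,"wy":0,"wz":0,"grip":0.42},
    {"x":0,"y":0,"z":0,"wx":0,"wy":0,"wz":0,"grip":0.42},
  ],
)

```text
clock: 25.88
eef_pos: [505.3, 187.4, 71.9]
eef_rot: [-3.141, -0.001, 0.001]
wrist_force: [-0.1, -0.5, -0.3]
finger_gap: 45.2
```

```bash
python3 -c "
from chk import *
plan(506,187.8,30.2,np.radians(0))
p,d=snap('12','scene');cv2.imwrite('pics/s12.png',cv2.resize(p[50:170,210:350,::-1],None,fx=5,fy=5))"
```

```text
pos [505.3 187.4  71.9] rot [-3.1414e+00 -8.0000e-04  5.0000e-04] gap 45.2 t 25.875
wz total 0.03  THEN shift x 0.7 y -0.4 z 41.7
```

View pics/s12.png

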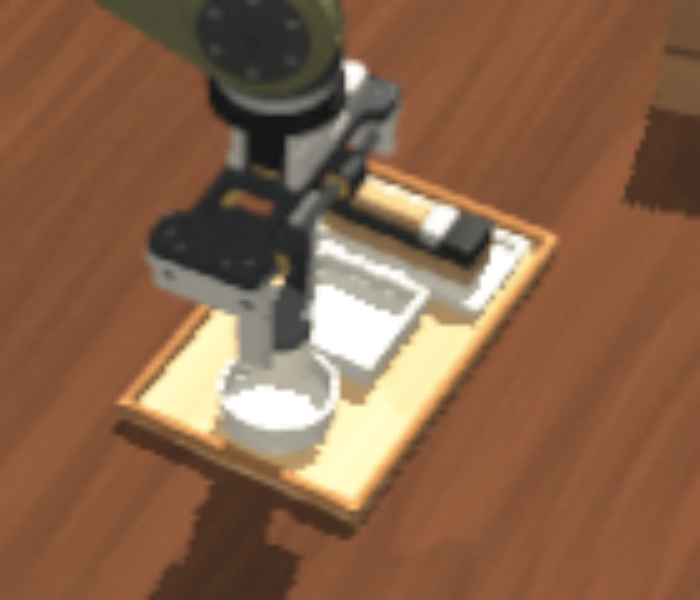

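Jar hangs over the round tin ((278,395) in the crop). Lowering to just above the floor.

Request:
play_rows(
  commands=[
    {"x":0.0007,"y":-0.0004,"z":0.015,"wx":0,"wy":0,"wz":0,"grip":0.42},
    {"x":0,"y":0,"z":0.013,"wx":0,"wy":0,"wz":0,"grip":0.42},
    {"x":0,"y":0,"z":0.008,"wx":0,"wy":0,"wz":0,"grip":0.42},
    {"x":0,"y":0,"z":0.004,"wx":0,"wy":0,"wz":0,"grip":0.42},
    {"x":0,"y":0,"z":0,"wx":0,"wy":0,"wz":0,"grip":0.42},
    {"x":0,"y":0,"z":0,"wx":0,"wy":0,"wz":0,"grip":0.42},
  ],
)

```text
clock: 26.68
eef_pos: [505.9, 188.3, 31.4]
eef_rot: [-3.141, -0.0, 0.001]
wrist_force: [-0.2, 0.2, -1.7]
finger_gap: 45.3
```

Request:
play_rows(
  commands=[
    {"x":0,"y":0,"z":0.001,"wx":0,"wy":0,"wz":0,"grip":0.42},
    {"x":0,"y":0,"z":0,"wx":0,"wy":0,"wz":0,"grip":0.42},
    {"x":0,"y":0,"z":0,"wx":0,"wy":0,"wz":0,"grip":0.42},
  ],
)

```text
clock: 27.05
eef_pos: [505.8, 188.3, 30.3]
eef_rot: [-3.141, -0.0, 0.001]
wrist_force: [0.2, 0.1, 0.0]
finger_gap: 45.3
```

Another 0.5 mm, then release to 60 mm (fingers stay above the 28 mm wall) and rise.

Request:
play_rows(
  commands=[
    {"x":0,"y":0,"z":0.0006,"wx":0,"wy":0,"wz":0,"grip":0.42},
    {"x":0,"y":0,"z":0,"wx":0,"wy":0,"wz":0,"grip":0.42},
    {"x":0,"y":0,"z":0,"wx":0,"wy":0,"wz":0,"grip":0.52},
    {"x":0,"y":0,"z":0,"wx":0,"wy":0,"wz":0,"grip":0.62},
    {"x":0,"y":0,"z":0,"wx":0,"wy":0,"wz":0,"grip":0.62},
    {"x":0,"y":0,"z":0,"wx":0,"wy":0,"wz":0,"grip":0.62},
    {"x":0,"y":0,"z":-0.008,"wx":0,"wy":0,"wz":0,"grip":0.62},
    {"x":0,"y":0,"z":-0.03,"wx":0,"wy":0,"wz":0,"grip":0.62},
    {"x":0,"y":0,"z":-0.04,"wx":0,"wy":0,"wz":0,"grip":0.62},
    {"x":0,"y":0,"z":-0.04,"wx":0,"wy":0,"wz":0,"grip":0.5},
    {"x":0.02,"y":0.05,"z":0,"wx":0,"wy":0,"wz":0,"grip":0.43},
    {"x":0.02,"y":0.05,"z":0,"wx":0,"wy":0,"wz":0,"grip":0.43},
    {"x":0.02,"y":0.05,"z":0,"wx":0,"wy":0,"wz":0,"grip":0.43},
    {"x":0.02,"y":0.05,"z":0,"wx":0,"wy":0,"wz":0,"grip":0.43},
    {"x":0.02,"y":0.05,"z":0,"wx":0,"wy":0,"wz":0,"grip":0.43},
    {"x":0,"y":0,"z":0,"wx":0,"wy":0,"wz":0,"grip":0.43},
  ],
)

```text
clock: 29.05
eef_pos: [606.5, -64.7, 147.7]
eef_rot: [3.141, -0.0, -0.003]
wrist_force: [-0.8, -0.1, 0.6]
finger_gap: 40.3
```

```bash
python3 view.py 13
python3 -c "
from chk import *
for n in ('top','scene'):
    d=np.load(f'pics/{n}13.npz')['d']; roi(n,d,(506,188),45,46,56); roi(n,d,(631,-73),40,30,38)
plan(631.3,-72.7,100,np.radians(23.6))"
```

```text
top [513 355] rect [511.1 340.9] [ 70.8 106. ] 89.3 mean [498.4 345.3  28.8] pca 169.1 237
scene [513 355] rect [523.9 329.3] [91.  54.9] 8.1 mean [519.8 337.9  28.4] pca 3.9 82
top [506 188] rect [505.9 188.9] [43.6 43.7] 78.3 mean [505.6 188.8  51.4] pca 58.4 311
top [631 -73] rect [0. 0.] [0. 0.] 0.0 mean [nan nan nan] pca nan 0
scene [506 188] rect [0. 0.] [0. 0.] 0.0 mean [nan nan nan] pca nan 0
scene [631 -73] rect [632.  -72.8] [49.  26.2] 26.4 mean [631.9 -73.1  33.7] pca 24.5 146
pos [605.8 -61.7 147.7] rot [-3.1414e+00  1.0000e-04  4.0000e-04] gap 40.0 t 29.15
wz total -23.58  THEN shift x 18.9 y 20.3 z 47.7
  avg = a.mean(axis, **keepdims_kw)
  ret = um.true_divide(
chk.py:6: RuntimeWarning: Degrees of freedom <= 0 for slice
  C=np.cov(P[:,:2].T); w,v=np.linalg.eigh(C);a=np.degrees(np.arctan2(v[1,1],v[0,1]))
  c *= np.true_divide(1, fact)
  c *= np.true_divide(1, fact)
chk.py:7: RuntimeWarning: Mean of empty slice.
  print(n,np.round(c),"rect",np.round(q[0],1),np.round(q[1],1),round(q[2],1),"mean",P.mean(0).round(1),"pca",round(a%180,1),len(P))
```

View pics/v13.png

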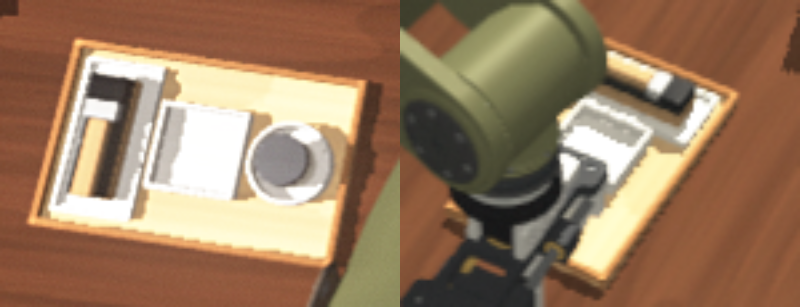

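The jar stands in the round tin at (505.8, 188.8), lid top z 51. Now the short stone.

Request:
play_rows(
  commands=[
    {"x":0,"y":0,"z":0,"wx":0,"wy":0,"wz":-7.9,"grip":0.43},
    {"x":0,"y":0,"z":0,"wx":0,"wy":0,"wz":-7.9,"grip":0.43},
    {"x":0,"y":0,"z":0,"wx":0,"wy":0,"wz":-7.8,"grip":0.43},
    {"x":0.019,"y":0.0203,"z":0,"wx":0,"wy":0,"wz":0,"grip":0.43},
    {"x":0,"y":0,"z":0.03,"wx":0,"wy":0,"wz":0,"grip":0.43},
    {"x":0,"y":0,"z":0.025,"wx":0,"wy":0,"wz":0,"grip":0.43},
    {"x":0,"y":0,"z":0,"wx":0,"wy":0,"wz":0,"grip":0.43},
    {"x":0,"y":0,"z":0,"wx":0,"wy":0,"wz":0,"grip":0.43},
  ],
)

```text
clock: 30.15
eef_pos: [632.0, -71.9, 94.1]
eef_rot: [3.141, -0.001, 0.414]
wrist_force: [0.5, 0.1, 0.3]
finger_gap: 40.5
```

```bash
python3 -c "
from chk import *
plan(631.3,-72.7,15,np.radians(23.6))
p,d=snap('14','scene');cv2.imwrite('pics/s14.png',cv2.resize(p[130:270,180:360,::-1],None,fx=4,fy=4))"
```

```text
pos [632.  -71.9  94.1] rot [ 3.1407e+00 -1.5000e-03  4.1400e-01] gap 40.5 t 30.15
wz total 0.12  THEN shift x -1.0 y 0.4 z 79.1
```

View pics/s14.png

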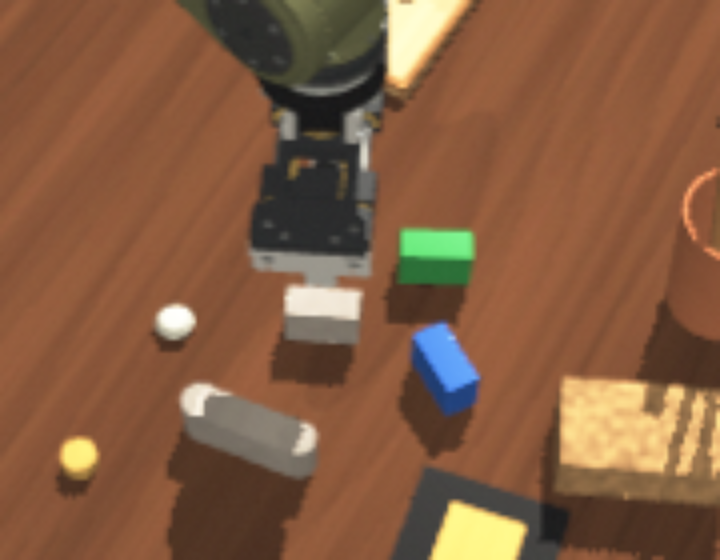

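Gripper is over the grey short stone ((323,310) in the crop), clear of the blue and green ones. Descend and grip.

Request:
play_rows(
  commands=[
    {"x":-0.001,"y":0.0004,"z":0.03,"wx":0,"wy":0,"wz":0,"grip":0.43},
    {"x":0,"y":0,"z":0.025,"wx":0,"wy":0,"wz":0,"grip":0.43},
    {"x":0,"y":0,"z":0.015,"wx":0,"wy":0,"wz":0,"grip":0.43},
    {"x":0,"y":0,"z":0.008,"wx":0,"wy":0,"wz":0,"grip":0.43},
    {"x":0,"y":0,"z":0,"wx":0,"wy":0,"wz":0,"grip":0.43},
    {"x":0,"y":0,"z":0,"wx":0,"wy":0,"wz":0,"grip":0.43},
    {"x":0,"y":0,"z":0,"wx":0,"wy":0,"wz":0,"grip":0.18},
    {"x":0,"y":0,"z":0,"wx":0,"wy":0,"wz":0,"grip":0.18},
    {"x":0,"y":0,"z":0,"wx":0,"wy":0,"wz":0,"grip":0.18},
    {"x":0,"y":0,"z":0,"wx":0,"wy":0,"wz":0,"grip":0.18},
    {"x":0,"y":0,"z":0,"wx":0,"wy":0,"wz":0,"grip":0.18},
  ],
  squeeze=20,
)

```text
clock: 31.58
eef_pos: [630.9, -73.4, 14.9]
eef_rot: [3.141, -0.0, 0.413]
wrist_force: [-1.2, 0.1, 5.0]
finger_gap: 24.4
```

Request:
play_rows(
  commands=[
    {"x":0,"y":0,"z":-0.01,"wx":0,"wy":0,"wz":0,"grip":0.18},
    {"x":0,"y":0,"z":-0.03,"wx":0,"wy":0,"wz":0,"grip":0.18},
    {"x":0,"y":0,"z":-0.03,"wx":0,"wy":0,"wz":0,"grip":0.18},
    {"x":0,"y":0,"z":-0.03,"wx":0,"wy":0,"wz":0,"grip":0.18},
    {"x":0,"y":0,"z":-0.03,"wx":0,"wy":0,"wz":0,"grip":0.18},
    {"x":0,"y":0,"z":0,"wx":0,"wy":0,"wz":6.6,"grip":0.18},
    {"x":0,"y":0,"z":0,"wx":0,"wy":0,"wz":6.6,"grip":0.18},
    {"x":0,"y":0,"z":0,"wx":0,"wy":0,"wz":6.6,"grip":0.18},
    {"x":0,"y":0,"z":0,"wx":0,"wy":0,"wz":6.5,"grip":0.18},
    {"x":0,"y":0,"z":0,"wx":0,"wy":0,"wz":0,"grip":0.18},
  ],
)

```text
clock: 32.83
eef_pos: [630.7, -73.4, 144.8]
eef_rot: [-3.142, 0.0, -0.045]
wrist_force: [-0.1, -0.3, -0.1]
finger_gap: 24.0
```

```bash
python3 -c "
from chk import *
plan(509.5,271.4,140,np.radians(-2.6))
p,d=snap('15','scene');cv2.imwrite('pics/s15.png',cv2.resize(p[130:270,180:360,::-1],None,fx=4,fy=4))"
```

```text
pos [630.7 -73.4 144.8] rot [-3.1416  0.     -0.0452] gap 24.0 t 32.825
wz total 0.01  THEN shift x -136.7 y -338.9 z 4.8
```

View pics/s15.png

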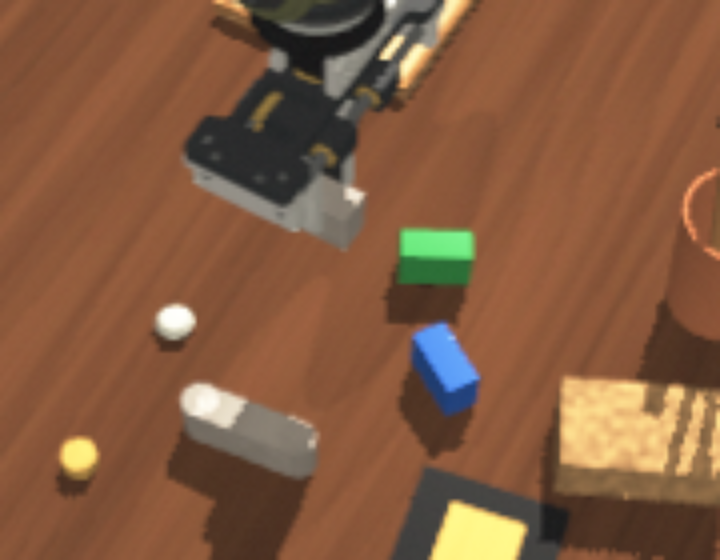

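Stone is held ((345,215) in the crop). Move to the square tin: 9 steps, then down to about 50 mm above its resting height.

Request:
play_rows(
  commands=[
    {"x":-0.0152,"y":-0.0376,"z":0,"wx":0,"wy":0,"wz":0,"grip":0.18},
    {"x":-0.0152,"y":-0.0377,"z":0,"wx":0,"wy":0,"wz":0,"grip":0.18},
    {"x":-0.0152,"y":-0.0376,"z":0,"wx":0,"wy":0,"wz":0,"grip":0.18},
    {"x":-0.0152,"y":-0.0377,"z":0,"wx":0,"wy":0,"wz":0,"grip":0.18},
    {"x":-0.0152,"y":-0.0376,"z":0,"wx":0,"wy":0,"wz":0,"grip":0.18},
    {"x":-0.0152,"y":-0.0377,"z":0,"wx":0,"wy":0,"wz":0,"grip":0.18},
    {"x":-0.0152,"y":-0.0376,"z":0,"wx":0,"wy":0,"wz":0,"grip":0.18},
    {"x":-0.0152,"y":-0.0377,"z":0,"wx":0,"wy":0,"wz":0,"grip":0.18},
    {"x":-0.0152,"y":-0.0376,"z":0,"wx":0,"wy":0,"wz":0,"grip":0.18},
    {"x":0,"y":0,"z":0,"wx":0,"wy":0,"wz":0,"grip":0.18},
    {"x":0,"y":0,"z":0.03,"wx":0,"wy":0,"wz":0,"grip":0.18},
    {"x":0,"y":0,"z":0.03,"wx":0,"wy":0,"wz":0,"grip":0.18},
    {"x":0,"y":0,"z":0.01,"wx":0,"wy":0,"wz":0,"grip":0.18},
    {"x":0,"y":0,"z":0,"wx":0,"wy":0,"wz":0,"grip":0.18},
    {"x":0,"y":0,"z":0,"wx":0,"wy":0,"wz":0,"grip":0.18},
  ],
)

```text
clock: 34.75
eef_pos: [510.3, 271.4, 75.8]
eef_rot: [-3.141, -0.002, -0.046]
wrist_force: [-0.4, -0.5, -0.9]
finger_gap: 24.0
```

```bash
python3 -c "
from chk import *
plan(509.5,271.4,24,np.radians(-2.6))
p,d=snap('16','scene');cv2.imwrite('pics/s16.png',cv2.resize(p[50:170,210:350,::-1],None,fx=5,fy=5))"
```

```text
pos [510.3 271.4  75.8] rot [-3.1408e+00 -1.6000e-03 -4.5700e-02] gap 24.0 t 34.75
wz total -0.02  THEN shift x -0.8 y 0.1 z 51.8
```

View pics/s16.png

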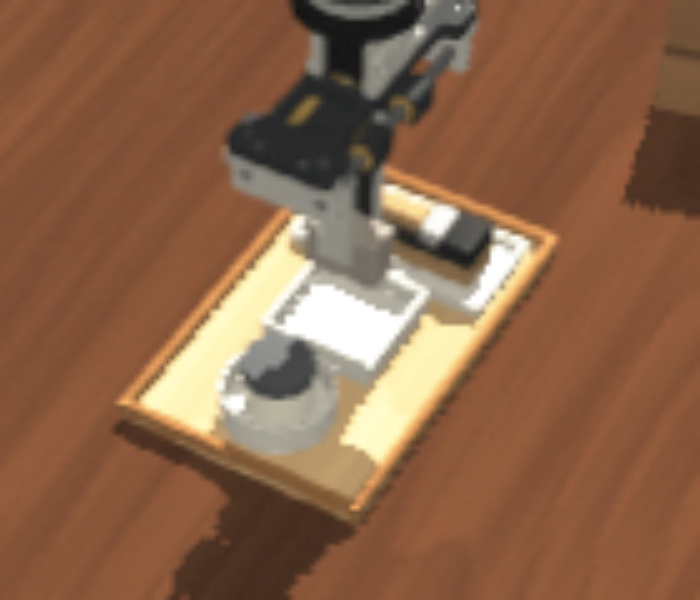

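Stone is over the square tin ((350,310) in the crop). Lowering.

Request:
play_rows(
  commands=[
    {"x":-0.0008,"y":0,"z":0.02,"wx":0,"wy":0,"wz":0,"grip":0.18},
    {"x":0,"y":0,"z":0.017,"wx":0,"wy":0,"wz":0,"grip":0.18},
    {"x":0,"y":0,"z":0.008,"wx":0,"wy":0,"wz":0,"grip":0.18},
    {"x":0,"y":0,"z":0.003,"wx":0,"wy":0,"wz":0,"grip":0.18},
    {"x":0,"y":0,"z":0.001,"wx":0,"wy":0,"wz":0,"grip":0.18},
    {"x":0,"y":0,"z":0,"wx":0,"wy":0,"wz":0,"grip":0.18},
    {"x":0,"y":0,"z":0,"wx":0,"wy":0,"wz":0,"grip":0.18},
  ],
)

```text
clock: 35.67
eef_pos: [509.1, 271.5, 25.9]
eef_rot: [-3.141, -0.001, -0.046]
wrist_force: [-0.1, 0.7, -0.6]
finger_gap: 23.6
```

Request:
play_rows(
  commands=[
    {"x":0,"y":0,"z":0.001,"wx":0,"wy":0,"wz":0,"grip":0.18},
    {"x":0,"y":0,"z":0.0006,"wx":0,"wy":0,"wz":0,"grip":0.18},
    {"x":0,"y":0,"z":0,"wx":0,"wy":0,"wz":0,"grip":0.18},
    {"x":0,"y":0,"z":0,"wx":0,"wy":0,"wz":0,"grip":0.18},
  ],
)

```text
clock: 36.17
eef_pos: [508.9, 271.4, 23.9]
eef_rot: [-3.142, 0.0, -0.046]
wrist_force: [-0.1, -0.3, -0.5]
finger_gap: 23.8
```

Request:
play_rows(
  commands=[
    {"x":0,"y":0,"z":0.0006,"wx":0,"wy":0,"wz":0,"grip":0.18},
    {"x":0,"y":0,"z":0,"wx":0,"wy":0,"wz":0,"grip":0.18},
    {"x":0,"y":0,"z":0,"wx":0,"wy":0,"wz":0,"grip":0.3},
    {"x":0,"y":0,"z":0,"wx":0,"wy":0,"wz":0,"grip":0.38},
    {"x":0,"y":0,"z":0,"wx":0,"wy":0,"wz":0,"grip":0.38},
    {"x":0,"y":0,"z":0,"wx":0,"wy":0,"wz":0,"grip":0.38},
    {"x":0,"y":0,"z":-0.008,"wx":0,"wy":0,"wz":0,"grip":0.38},
    {"x":0,"y":0,"z":-0.03,"wx":0,"wy":0,"wz":0,"grip":0.38},
    {"x":0,"y":0,"z":-0.04,"wx":0,"wy":0,"wz":0,"grip":0.38},
    {"x":0,"y":0,"z":-0.04,"wx":0,"wy":0,"wz":0,"grip":0.38},
    {"x":-0.01,"y":0.05,"z":-0.01,"wx":0,"wy":0,"wz":0,"grip":0.38},
    {"x":-0.01,"y":0.05,"z":-0.01,"wx":0,"wy":0,"wz":0,"grip":0.38},
    {"x":-0.01,"y":0.05,"z":-0.01,"wx":0,"wy":0,"wz":0,"grip":0.38},
    {"x":-0.01,"y":0.05,"z":0,"wx":0,"wy":0,"wz":0,"grip":0.38},
    {"x":-0.01,"y":0.05,"z":0,"wx":0,"wy":0,"wz":0,"grip":0.38},
    {"x":-0.01,"y":0.05,"z":0,"wx":0,"wy":0,"wz":0,"grip":0.38},
    {"x":-0.01,"y":0.05,"z":0,"wx":0,"wy":0,"wz":0,"grip":0.38},
    {"x":-0.01,"y":0.05,"z":0,"wx":0,"wy":0,"wz":0,"grip":0.38},
    {"x":0,"y":0,"z":0,"wx":0,"wy":0,"wz":0,"grip":0.38},
    {"x":0,"y":0,"z":0,"wx":0,"wy":0,"wz":0,"grip":0.38},
  ],
)

```text
clock: 38.67
eef_pos: [410.7, -124.2, 171.7]
eef_rot: [-3.142, -0.0, -0.046]
wrist_force: [-0.5, 0.1, 0.9]
finger_gap: 35.7
```

```bash
python3 view.py 17
python3 -c "
from chk import *
for n in ('top','scene'):
    d=np.load(f'pics/{n}17.npz')['d']; print('jar');roi(n,d,(506,188),40,46,56);print('stone'); roi(n,d,(509.5,271.4),40,39,47);print('brush'); roi(n,d,(512,355),55,37,46)
    print('lookalikes, then/now')
    for dd in (np.load(f'pics/{n}0.npz')['d'],d):
        for c,r,a,b in (((484,-427),20,76,90),((630,-173),55,30,38),((455,-299),60,8,17)):
            try: roi(n,dd,c,r,a,b)
            except Exception as e: print(n,c,'hidden')
print(manip.read_state()['eef_pos'])" 2>/dev/null
```

```text
top [513 355] rect [510.9 341.6] [105.   72.5] 2.7 mean [500.  345.3  29. ] pca 167.3 222
scene [513 355] rect [513.1 327.3] [110.2  59. ] 6.5 mean [506.8 337.2  28.3] pca 175.3 96
jar
top [506 188] rect [505.7 189.2] [44.1 42.7] 52.6 mean [505.6 188.9  51.4] pca 73.2 306
stone
top [510. 271.] rect [509.4 271.7] [24.7 49.3] 88.7 mean [509.2 270.9  43.3] pca 178.0 234
brush
top [512 355] rect [511.9 356.1] [ 36.1 108.3] 86.1 mean [518.6 354.7  41. ] pca 176.8 495
lookalikes, then/now
top [ 484 -427] rect [ 484.6 -428. ] [21.7 22.8] 27.5 mean [ 484.2 -427.3   82. ] pca 107.9 103
top [ 630 -173] rect [ 630.7 -173.3] [92.3 24.1] 4.8 mean [ 630.7 -173.    34.6] pca 5.9 364
top [ 455 -299] rect [ 456.1 -299.6] [110.4  14. ] 6.2 mean [ 455.6 -299.2   12. ] pca 6.6 227
top [ 484 -427] rect [ 484.6 -427.7] [21.8 22.8] 40.5 mean [ 484.1 -427.2   82.1] pca 101.0 104
top [ 630 -173] rect [ 630.7 -173.6] [92.2 24.6] 5.5 mean [ 630.6 -173.2   34.6] pca 5.7 366
top [ 455 -299] rect [ 476.5 -297. ] [69.8 13.3] 4.6 mean [ 478.  -296.5   12.5] pca 7.9 135
jar
scene [506 188] rect [506.3 187.4] [39.6 4
[... 188 characters left out ...]
[ 37.3 107.2] 82.6 mean [518.5 352.8  41.1] pca 178.1 181
lookalikes, then/now
scene [ 484 -427] rect [ 485.6 -430. ] [22.8 23.6] 28.4 mean [ 485.9 -430.5   81.5] pca 151.1 90
scene [ 630 -173] rect [ 631.8 -173.7] [93.5 26.3] 4.2 mean [ 632.6 -173.8   33.7] pca 4.5 291
scene [ 455 -299] rect [ 455.  -301.5] [111.8  12.1] 5.9 mean [ 455.6 -302.    11.4] pca 6.4 140
scene [ 484 -427] rect [ 485.3 -430.2] [23.1 24.6] 34.7 mean [ 485.7 -430.3   81.7] pca 154.0 88
scene [ 630 -173] rect [ 630.9 -173.1] [94.  26.4] 5.6 mean [ 632.6 -173.7   33.8] pca 4.3 293
scene [ 455 -299] rect [ 454.9 -301.4] [110.6  12.2] 6.1 mean [ 456.  -302.    11.8] pca 6.3 138
[ 410.8614365  -123.61988881  171.51422023]
```

View pics/v17.png

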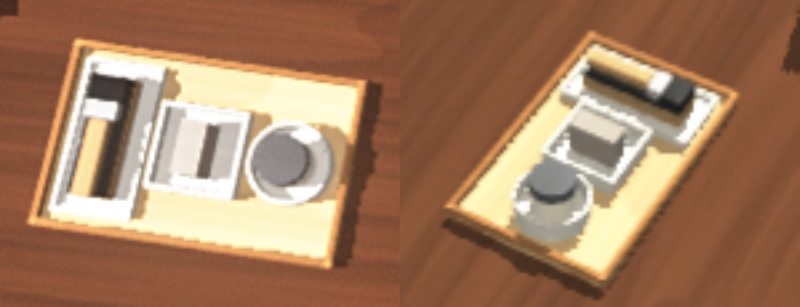

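All four items are in place and at their expected heights, the look-alikes have not moved (the round brush is only partly hidden from the top camera), and the arm is clear and still.

```bash
python3 -c "
from cell import manip
print(manip.sign_off())"
```

```text
the job is handed in; nothing more can be done
None
```

I packed all four items and handed the job in at about 39 s of the 128 s allowed. Sign-off reports no verdict, so the result rests on my own camera checks.

I set the pad in the long tray first and laid the flat brush on it. Then I stood the low jar in the round tin and set the short grey stone in the square tin. I lowered each one to within about 1 mm of its floor or first contact before releasing it.

| Item | Measured centre (mm) | Target centre (mm) | Top height (mm) |
|---|---|---|---|
| Pad | about (512, 354) | (512.5, 355) | 29 |
| Flat brush | (512, 356), within about 1° of the pad in the top view | on the pad | 41 |
| Low jar | (506, 189) | (506, 188) | 51 |
| Short stone | (509, 271) | (509.5, 271.4) | 43 |

- **Heights:** all four tops match the items resting on their floors, or on the pad for the brush.
- **Look-alikes:** the tall bottle, slim brush and long stone measured within about 1 mm of their starting places. At the end the arm partly hid the slim brush from the top camera, so its check relies on the scene camera.
- **Disagreements:** the scene camera differed from the top camera by 2–3 mm in places, well inside the tolerances. The pad's own centre was not cleanly measured after the brush covered it; its figure comes from the check just before.
- **Refused move:** the first move call was rejected because its rows did not list every value. Nothing moved.

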